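Close the keepsake pot: medallion disk, then screw ring

TASK

Close the blue keepsake pot: set the black medallion disk flat in the pot's mouth and let go of it, then put the brass ring over it and screw it on clockwise until it is fully home, so that it holds the disk pressed down on the springy cork pad. Press and turn gently, never forcing the ring or the disk, let everything go at the end, and leave the spool, the bead jar and the hoop where they are.

Things in the scene. Friction and masses are not known exactly. Their poses are not given: they have to be found in the camera images.
- holder: Wooden block 120 x 120 x 20 mm fixed on the counter, carrying the blue pot, 72 mm across, shoulder at height 63 mm; neither can turn or move. Origin: centre of the block's underside, z up, right below the mouth.
- mouth (a point): Centre of the pot's round mouth, in the rim plane, 95 mm above the counter. The white neck is 47 mm across outside, its bore 42 mm, and stands 32 mm above the shoulder. Outside it has three thread ribs, 120 degrees apart, out to 56 mm across. How the ribs are turned about the upright axis differs every time and is NOT shown by any listed frame: it must be felt.
- rib_top (a point): On the pot's axis, level with the rib tops, 3 mm below the rim. Each flat-topped rib covers 66 degrees, leaving gaps of 54. A ring lug enters beneath a rib's counter-clockwise end (seen from above), where it is 2 mm thick; going clockwise the underside sinks 4.5 mm in 45 degrees, then is level for 17 degrees up to an end stop.
- ring_home (a point): On the pot's axis, 13.5 mm below the rim: where the ring's origin comes when screwed home. Way to do it: rest the ring lightly on the rib tops, turn counter-clockwise (85 degrees at most) until the lugs drop about 5 mm into the gaps, onto the disk; press on to squeeze the pad 1 mm or more, and turn clockwise until the stop resists.
- pad (a joint): How far the round cork pad inside the mouth is pressed down, in m: 0 = up, its top 5 mm below the rim; 0.007 = bottomed. It is a spring: 2.8 N to start, plus 1.4 N per mm. With the ring screwed home it stays at about 0.0055 on its own. Turning the ring against it takes less than 0.4 N m; the end stop is hard.
- disk: Loose black disk, 60 g: plate 40 mm across, 6 mm thick, lower edge bevelled (35 mm across at the bottom); on it a boss 34 mm across (top at 15 mm) with pink petals, and a red round knob 12 mm across from 15 to 39 mm above the underside. Origin: centre of the underside, z up. Seated on the raised pad its origin is 5 mm below the rim, the boss top 10 mm above it.
- ring: Loose brass ring, 90 g, 22 mm high, twelve-sided, 66 mm across flats (one faces its x axis). Skirt 59 mm inside; top plate 4 mm with a 22 mm hole for the disk's knob. Three lugs inside the bottom edge (at x, +-120 degrees), 9 mm wide, 4 high, in to 50 mm across. Origin: centre of the underside, z up; 3 mm below the rim when on the rib tops, 8 when the plate meets the seated disk.
- stand_a: Fixed round wooden stand 62 mm across and 20 mm high; the disk starts on it. Origin: centre of its underside.
- stand_b: Fixed round wooden stand 62 mm across and 20 mm high; the ring starts on it. Origin: centre of its underside. The two stands trade places between starts.
- spool: Bystander: red wooden spool, 38 mm across, 42 mm high. Origin: centre of its underside.
- bead_jar: Bystander: small blue bead jar with a yellow cap, 48 mm across, 60 mm high. Origin: centre of its underside.
- hoop: Bystander: small empty wooden embroidery hoop lying flat, 110 mm across, 10 mm high. Origin: centre of its underside.

How it is judged:
On the way, in this order (a step that is already met when the one before it is completed fails the run):
1. the disk sits flat in the mouth, on the pad, let go, with the ring not yet over it (horizontal distance between disk and mouth below 0.003 m and z of disk in the frame of mouth below -0.0035 m and angle between disk's own z axis and vertical below 0.06 rad and contact force between the fingers and disk below 0.1 N and distance between ring and mouth above 0.05 m), for 0.2 s.
2. the ring is screwed home over the disk and holds the pad pressed down by 4.5 mm or more (value of joint pad above 0.0045 m and horizontal distance between ring and mouth below 0.004 m and z of ring in the frame of mouth below -0.0115 m and contact force between the fingers and ring below 0.1 N), for 0.2 s.
At the end, for the whole second after the job is handed in: With the robot touching nothing, the disk lies in the mouth (centred within 3 mm, tilted less than 0.06 rad) under the ring, the ring is level (0.06 rad) and centred within 4 mm with its origin at least 11.5 mm below the rim, the pad is held down by at least 4.5 mm, and all is at rest (value of joint pad above 0.0045 m and horizontal distance between disk and mouth below 0.003 m and angle between each of disk, ring's own z axis and vertical below 0.06 rad and z of disk in the frame of mouth below -0.008 m and horizontal distance between ring and mouth below 0.004 m and z of ring in the frame of mouth below -0.0115 m and linear speed of each of ring, disk below 0.01 m/s).
It fails at once if the ring is forced on the pot (more than 80 N between them) (contact force between ring and holder above 80 N).
It fails at once if the disk is pressed into the pot with more than 50 N (contact force between disk and holder above 50 N).
It fails at once if the spool, bead jar or hoop is disturbed (moved by more than 20 mm) (distance of any of spool, bead_jar, hoop from where it was at the start of the episode above 0.02 m).
It also fails if it takes over 72 s, if anything falls off the work surface, if the arm or the gripper's body presses on something with over 40 N, if the wrist force passes 120 N, or if a joint passes its speed limit or range.

ROBOT

A 7-joint arm with a two-finger parallel gripper is mounted at the origin on the work surface. World frame = base frame: x ahead of the robot, y to its left, z up, the work surface at z = 0. Lengths are in m, angles in rad, forces in N, time in s.
With the tool pointing down it reaches from about 0.4 to 0.85 m from the base axis. Payload 4.5 kg.
Tool frame: the origin (TCP) lies on the centre line of the jaws, within the pads' length; the fingertips stand 19 mm ahead of it and the grasp point (between the pads) is the TCP; x points along the fingers, z is the direction in which the jaws open and shut, and the axes are right-handed (so a half turn about x gives the same grasp; the last joint's range is limited). The gripper opens to 85 mm and grips with 20 to 120 N. Pads are 22 mm wide; open, the fingers measure 114 mm over their backs; the gripper's body (76 mm by 85 mm) begins 54 mm behind the grasp point. The pads swing forward as they close: fully open they stand 13 mm farther back than shut.
Start: joints at [-1.095, 0.689, -0.195, 1.565, 0.157, 0.902, -0.215], TCP at [0.267, 0.565, 0.25] pointing down, gripper open.
Joint ranges: [-3.01, 3.01], [-0.46, 2.08], [-1.47, 1.51], [0.13, 2.56], [-1, 4.14], [0.04, 2.09], [-2.66, 2.66]. Speed limits (rad/s): [2.57, 2.57, 3.14, 3.14, 3.14, 3.14, 3.14].

INTERFACE

Orientations are given as [roll, pitch, yaw] about the fixed x, y, z axes, in that order (R = Rz(yaw) Ry(pitch) Rx(roll)).
In Python, from bench import manip gives the robot as it stands.
- The arm moves only by the tool apply_moves, never from a script. Its argument "deltas" is a list that holds one entry, the list of rows, each a list of 5 numbers: the closure, from 0 (fully open) to 1 (shut), then the shift along the tool's x, y, z in mm, then the turn about the tool's x in rad. A call has exactly 10 rows; each row is the pose to reach, as a shift and turn from the pose measured when the call began, along the tool's axes at that moment; what a row does not reach only later rows make up. A row lasts 1/10 s, in which the tool goes at most 50 mm and 8.59 degrees, less where a joint would pass 70% of its speed; a pose out of reach is approached as far as the arm can. A call with a gripper value outside its range is refused whole. The fingers move at their own pace and stop on an object; the grip force is fixed at half the most. Time passes only in rows, so rows that repeat a pose let the fingers close, or fill a call up. It gives the time, the measured TCP pose, the force and the opening at its end, in the units of the state.
- manip.get_obs(): the state, without advancing time (a new reading comes with each control period).
- manip.get_image(name): name is "scene" or "side" or "wrist"; returns a dict with "image" (400x640x3 uint8, blue, green, red), "K" (3x3 intrinsics, pixels), "R" (3x3) and "t" (3): a world point X has camera coordinates R X + t; the wrist camera has in their place "tool_from_camera" (4x4, takes a point from camera to tool coordinates, whose origin is the TCP and whose axes are the tool frame's). Camera axes: x right, y down, z forward; pixel columns grow to the right and rows downward; lengths in m; the calibration is good to about 2 mm. A picture is of the moment at which its call begins: read the wrist's pose just before it. There is no depth.
- manip.sign_off(): hands the job in, once; it reports no verdict.
Trained networks look in the newest picture that a camera, given by its name, has taken for a name from the list of things; names that differ only in an ending like _2 or _b are one class to them, and where a whole thing is asked for, a point or a joint stands for the part that bears it (a point fixed in the world has none). Each returns a list of dicts, best first, with "p" (0 to 1); they miss things now and then, are a little off and sometimes report something else, mostly with a low value. They report only what shows in the picture. A call takes as long as a camera call.
- manip.look_for(name, camera): "location" ([column, row] in pixels, amid what is visible of it).
- manip.pinpoint(name, camera): "location" ([column, row] in pixels: a listed point, or the origin of a listed thing).
The state is a dict: "time_s": time; "joints": joint angles; "qvel": joint speeds; "tau": joint torques, N m; "tool_pos": TCP position; "tcp_rot": TCP orientation; "wrist_force": force on the tool from outside, world axes, zero at the start; "wrist_torque": the same for the moment, N m; "opening": opening from 0.0 (shut) to 1.0 (fully open).
Only numpy, scipy, OpenCV 4.12 (cv2) and the standard library are available. Lean on these libraries where they do the work, as an engineer would, in place of code of your own. Each camera call takes 0.05 s, during which the arm holds its last target.

## Working session

There is one attempt and no reset: what is moved stays moved. The work goes in short steps, Python scripts to look and compute and a tool call to move; the robot and the scene stay as the last step left them, time stands still between calls to the robot, and variables do not carry over. Pictures are saved under pics/ and viewed, and the job is handed in when it is done.

Besides the shell and the picture viewer there is one more tool, called after "Request:" by a JSON object that holds its "api" and its "payload". apply_moves: Moves the arm, as the interface text tells. Its arguments: {"type":"object","properties":{"deltas":{"type":"array"}},"required":["deltas"]}

```bash
ls; mkdir -p pics
python3 - <<'E'
from bench import manip
import cv2
o=manip.get_obs()
for k,v in o.items(): print(k,v)
for c in ["scene","side"]:
    im=manip.get_image(c); cv2.imwrite(f"pics/{c}0.png",im["image"])
    print(c,im["K"].tolist() if hasattr(im["K"],'tolist') else im["K"]);print(im["R"],im["t"])
    for n in ["holder","mouth","disk","ring","stand_a","stand_b","spool","bead_jar","hoop"]:
        print(n,[(x["p"],x["location"]) for x in manip.pinpoint(n,c)][:3])
E
```

```text
pics
time_s 0.0
joints [-1.09518013  0.68997872 -0.19450503  1.56635478  0.15731978  0.90251055
 -0.21510169]
qvel [ 0.00045446 -0.00090547 -0.00099154 -0.00038036 -0.00063719  0.00163957
 -0.00069145]
tau [ 1.12837311e-03 -5.39608169e+01 -1.26661576e+00 -1.58530086e+01
  8.96551501e-03  9.49816749e-03  7.05608031e-06]
tool_pos [0.26702672 0.56439863 0.24948422]
tcp_rot [-3.05609637  1.56893832 -1.92702685]
wrist_force [ 0.30670455  1.10795001 -0.96438086]
wrist_torque [-0.0360737   0.02204569  0.01297133]
opening 1.0040516983200864
scene [[421.7681775024038, 0.0, 324.10147582050075], [0.0, 421.7681775024038, 195.24473997007158], [0.0, 0.0, 1.0]]
[[-0.19230876  0.98133362  0.00129197]
 [ 0.56544762  0.11188476 -0.8171602 ]
 [-0.80205132 -0.15641653 -0.57640918]] [ 0.07036576 -0.30007621  1.41220331]
holder []
mouth [(0.67, [308.3, 176.7])]
disk [(0.69, [230.7, 175.7]), (0.44, [232.9, 168.5])]
ring [(0.8, [419.3, 193.2])]
stand_a [(0.54, [306.6, 217.8]), (0.53, [234.2, 174.3]), (0.45, [418.8, 202.1])]
stand_b [(0.54, [306.6, 217.8]), (0.53, [234.2, 174.3]), (0.45, [418.8, 202.1])]
spool [(0.75, [355.4, 270.5])]
bead_jar [(0.84, [224.1, 252.9])]
hoop []
side [[411.73275150004355, 0.0, 314.24389965007293], [0.0, 411.73275150004355, 196.33112312654833], [0.0, 0.0, 1.0]]
[[ 0.86616776 -0.49974136 -0.00346252]
 [-0.40107829 -0.69099498 -0.60138352]
 [ 0.29814364  0.52228776 -0.79895298]] [-0.53053574  0.30864392  0.73215572]
holder [(0.75, [309.8, 220.8])]
mouth [(0.9, [305.1, 195.9])]
disk [(0.69, [310.6, 335.5])]
ring [(0.59, [221.7, 163.4])]
stand_a [(0.81, [311.1, 337.5]), (0.52, [225.3, 166.8])]
stand_b [(0.81, [311.1, 337.5]), (0.52, [225.3, 166.8])]
spool [(0.72, [334.0, 164.1])]
bead_jar [(0.76, [398.5, 237.5])]
hoop [(0.8, [285.3, 131.8]), (0.73, [221.5, 165.3])]
```

View pics/scene0.png

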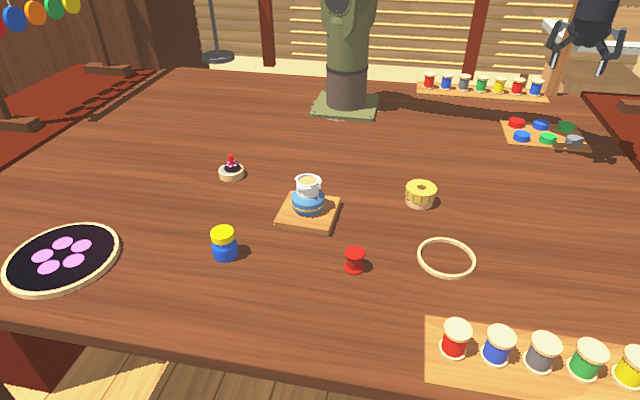

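View pics/side0.png

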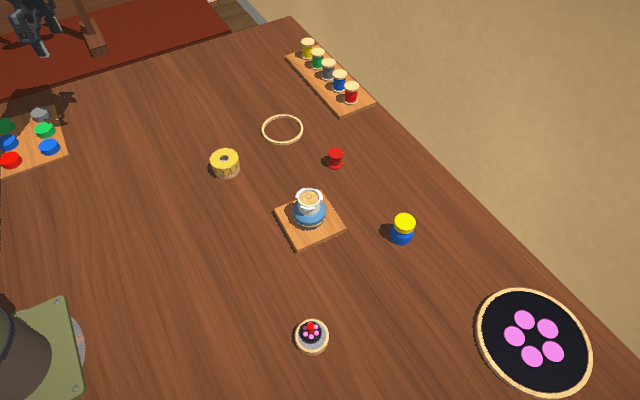

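```bash
cat > h.py <<'E'
import numpy as np,cv2
from scipy.spatial.transform import Rotation as Rn
S=dict(K=np.array([[421.7681775,0,324.10147582],[0,421.7681775,195.24473997],[0,0,1]]),
R=np.array([[-0.19230876,0.98133362,0.00129197],[0.56544762,0.11188476,-0.8171602],[-0.80205132,-0.15641653,-0.57640918]]),t=np.array([0.07036576,-0.30007621,1.41220331]))
D=dict(K=np.array([[411.7327515,0,314.24389965],[0,411.7327515,196.33112313],[0,0,1]]),
R=np.array([[0.86616776,-0.49974136,-0.00346252],[-0.40107829,-0.69099498,-0.60138352],[0.29814364,0.52228776,-0.79895298]]),t=np.array([-0.53053574,0.30864392,0.73215572]))
def atz(c,p,z):
    d=c["R"].T@np.linalg.solve(c["K"],[p[0],p[1],1]);o=-c["R"].T@c["t"]
    return o+d*(z-o[2])/d[2]
def tri(p1,p2,c1=S,c2=D):
    P=[c["K"]@np.c_[c["R"],c["t"]] for c in(c1,c2)]
    x=cv2.triangulatePoints(P[0],P[1],np.array(p1,float).reshape(2,1),np.array(p2,float).reshape(2,1)).ravel();return x[:3]/x[3]
def proj(c,X):
    x=c["K"]@(c["R"]@np.array(X)+c["t"]);return x[:2]/x[2]
E
python3 - <<'E'
from h import *
for n,a,b,z in [("mouth",[308.3,176.7],[305.1,195.9],.095),("disk",[230.7,175.7],[310.6,335.5],.02),("ring",[419.3,193.2],[221.7,163.4],.02),("spool",[355.4,270.5],[334,164.1],0),("jar",[224.1,252.9],[398.5,237.5],0)]:
    print(n,tri(a,b).round(4),atz(S,a,z).round(4),atz(D,b,z).round(4))
print(Rn.from_euler('xyz',[-3.05609637,1.56893832,-1.92702685]).as_matrix().round(3))
E
```

```text
mouth [0.6003 0.0135 0.0976] [0.5975 0.0118 0.095 ] [0.6008 0.0165 0.095 ]
disk [ 0.4853 -0.2121  0.0006] [ 0.5158 -0.2005  0.02  ] [ 0.4808 -0.2152  0.02  ]
ring [0.5007 0.2494 0.0213] [0.5024 0.2473 0.02  ] [0.5003 0.2544 0.02  ]
spool [ 0.7471  0.1347 -0.0056] [0.7524 0.1353 0.    ] [0.7444 0.1304 0.    ]
jar [ 7.546e-01 -1.220e-01  6.000e-04] [ 0.7548 -0.1234  0.    ] [ 0.7542 -0.1205  0.    ]
[[-0.001 -0.904  0.428]
 [-0.002  0.428  0.904]
 [-1.    -0.    -0.002]]
```

The scene view shows the disk with its red knob on a stand at about (231,165), the pot at (308,190), the ring on its stand at (421,194), the spool at (355,260), the jar at (224,244) and the hoop at (446,258). The scene and side estimates for the disk disagree, so I'll refine those points and check the wrist camera.

Run:
```python
from h import *
from bench import manip
im=manip.get_image("wrist");print(im["K"],im["tool_from_camera"])
cv2.imwrite("pics/w0.png",im["image"])
for c in ["scene","side"]:
    g=manip.get_image(c)["image"]
    for n,(u,v) in {"scene":{"disk":(231,170),"ring":(420,195),"pot":(308,195)},"side":{"disk":(311,335),"ring":(225,163),"pot":(308,210)}}[c].items():
        pass
    L={"scene":[(231,170),(308,190),(420,195)],"side":[(311,335),(308,210),(225,163)]}[c]
    cv2.imwrite(f"pics/{c}_crop.png",np.hstack([cv2.resize(g[v-32:v+32,u-32:u+32],None,fx=4,fy=4,interpolation=cv2.INTER_CUBIC) for u,v in L]))
```

```text
[[275.33474195   0.         316.80957491]
 [  0.         275.33474195 203.70181464]
 [  0.           0.           1.        ]] [[ 1.53071416e-06 -3.11192098e-01  9.50347030e-01 -1.23733689e-01]
 [ 7.41328949e-04 -9.50346769e-01 -3.11192014e-01  8.05384316e-02]
 [ 9.99999725e-01  7.04996112e-04  2.29241002e-04 -4.87256549e-04]
 [ 0.00000000e+00  0.00000000e+00  0.00000000e+00  1.00000000e+00]]
```

View pics/scene_crop.png

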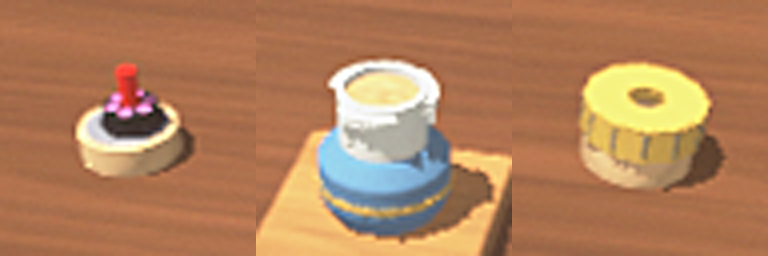

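View pics/side_crop.png

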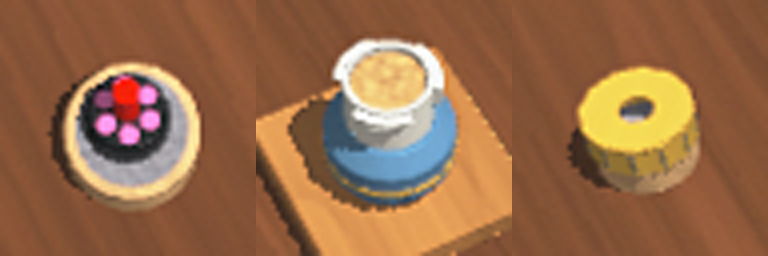

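Run:
```python
from h import *
for n,a,b,z in [("knobtop",[230.2,155.2],[310.2,324],.058),("ringhole",[421.5,187],[224,158],.042),("mouth",[308.7,180],[308.3,198.5],.095)]:
    print(n,tri(a,b).round(4),atz(S,a,z).round(4),atz(D,b,z).round(4))
    X=tri(a,b);print(proj(S,X)-a,proj(D,X)-b)
```

```text
knobtop [ 0.4843 -0.2088  0.0582] [ 0.4841 -0.2091  0.058 ] [ 0.4842 -0.2085  0.058 ]
[ 0.06561395 -0.02434838] [0.08909702 0.05013151]
ringhole [0.5078 0.2492 0.0406] [0.5095 0.2494 0.042 ] [0.5076 0.2474 0.042 ]
[-0.13709211  0.10809579] [-0.11460508 -0.12692429]
mouth [0.6043 0.0125 0.0903] [0.6096 0.0154 0.095 ] [0.6032 0.0075 0.095 ]
[-0.74885099  0.39682547] [-0.7103012  -0.54481971]
```

Request:
{"api": "apply_moves", "payload": {"deltas": [[[0, 6, -35, -18, 0], [0, 12, -70, -36, 0], [0, 18, -106, -55, 0], [0, 25, -150, -77, 0], [0, 32, -193, -100, 0], [0, 40, -235, -121, 0], [0, 46, -275, -142, 0], [0, 52, -310, -160, 0], [0, 58, -340, -175, 0], [0, 60, -352, -182, 0]]]}}

```text
time_s: 2.15
tool_pos: [0.51, 0.2457, 0.1897]
tcp_rot: [-2.432, 1.568, -1.309]
wrist_force: [-0.5, -0.1, -0.4]
opening: 1.0
```

```bash
cat >> h.py <<'E'
def wr(manip,name=None):
    o=manip.get_obs();im=manip.get_image("wrist")
    if name: cv2.imwrite(f"pics/{name}.png",im["image"])
    T=np.eye(4);T[:3,:3]=Rn.from_euler('xyz',o["tcp_rot"]).as_matrix();T[:3,3]=o["tool_pos"]
    W=T@np.array(im["tool_from_camera"])
    R=W[:3,:3].T
    return o,dict(K=np.array(im["K"]),R=R,t=-R@W[:3,3]),im["image"]
def st(o):
    M=Rn.from_euler('xyz',o["tcp_rot"]).as_matrix()
    print("t",round(o["time_s"],2),"pos",np.round(o["tool_pos"],4),"zyaw",np.degrees(np.arctan2(M[1,2],M[0,2])).round(2),"xax",M[:,0].round(3),"F",np.round(o["wrist_force"],2),"T",np.round(o["wrist_torque"],3),"open",round(o["opening"],3),"j",np.round(o["joints"],3))
    return M
E
python3 - <<'E'
from h import *
from bench import manip
o,c,g=wr(manip,"w1");st(o)
for n in ["ring","mouth","disk"]:
    for f in (manip.pinpoint,manip.look_for):
        r=f(n,"wrist")[:2];print(n,[(x["p"],x["location"],atz(c,x["location"],.02 if n!="mouth" else .095).round(4)) for x in r])
E
```

```text
t 2.15 pos [0.51   0.2457 0.1897] zyaw 64.35 xax [ 0.001 -0.003 -1.   ] F [-0.47 -0.07 -0.36] T [-0.01   0.023 -0.034] open 1.0 j [-0.395  0.697 -0.231  1.805  0.244  0.668  0.357]
ring [(0.81, [320.2, 184.1], array([0.5052, 0.2512, 0.02  ])), (0.54, [316.4, 181.8], array([0.501 , 0.2486, 0.02  ]))]
ring [(0.85, [313.5, 179.3], array([0.4972, 0.2469, 0.02  ]))]
mouth [(0.97, [154.1, 380.7], array([0.6055, 0.0078, 0.095 ])), (0.65, [157.6, 377.2], array([0.603 , 0.0141, 0.095 ]))]
mouth [(0.78, [160.7, 313.9], array([0.5376, 0.065 , 0.095 ]))]
disk []
disk []
```

View pics/w1.png

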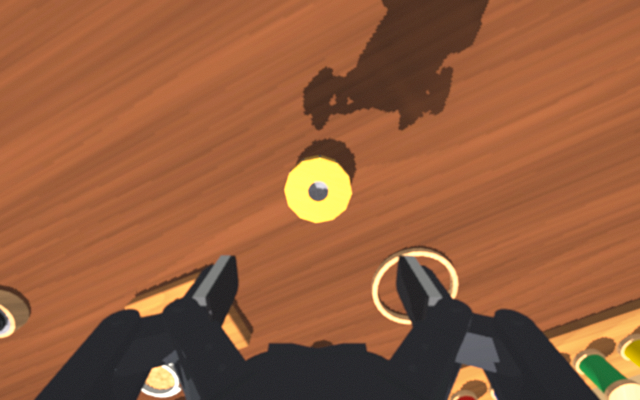

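The wrist view shows the ring with its hole at about (318,190), the pot's mouth at (161,378), the hoop at (415,286) and the edge of the disk stand at far left. I'll fit the ring's outline.

Run:
```python
from h import *
from bench import manip
o,c,g=wr(manip)
hsv=cv2.cvtColor(g,cv2.COLOR_BGR2HSV)
m=cv2.inRange(hsv,(22,120,120),(35,255,255));m[:130]=0;m[240:]=0;m[:,:270]=0;m[:,370:]=0
cs,_=cv2.findContours(m,cv2.RETR_EXTERNAL,cv2.CHAIN_APPROX_NONE);k=max(cs,key=cv2.contourArea)
h=cv2.convexHull(k)[:,0,:].astype(float)
P=np.array([atz(c,p,.042)[:2] for p in h])
# top-plate polygon fit: support function
from scipy.optimize import least_squares
# dense boundary
kk=k[:,0,:].astype(float);Q=np.array([atz(c,p,.042)[:2] for p in kk])
def res(x):
    d=Q-x[:2];a=np.arctan2(d[:,1],d[:,0])-x[2];r=np.hypot(*d.T)
    aa=(a+np.pi/12)%(np.pi/6)-np.pi/12
    return r*np.cos(aa)-x[3]
for y0 in np.radians([0,7.5,15,22.5]):
    s=least_squares(res,[Q[:,0].mean(),Q[:,1].mean(),y0,.033],x_scale=[.01,.01,.1,.01],loss='soft_l1',f_scale=5e-4);print(s.x[:2].round(4),np.degrees(s.x[2])%30,s.x[3],s.cost)
print("hole",atz(c,(318,190),.042))
```

```text
[0.5056 0.2478] 15.661852585989779 0.03289576801383408 7.003180873875303e-06
[0.5056 0.2478] 15.426041114537345 0.03289563460873338 7.007340939782308e-06
[0.5056 0.2478] 15.426044482847777 0.032895634607582616 7.007340939776392e-06
[0.5056 0.2478] 15.661852704432384 0.03289576801384261 7.003180873875406e-06
hole [0.50114387 0.25605015 0.042     ]
```

Run:
```python
from h import *
from bench import manip
o,c,g=wr(manip,"w2");st(o);print(o["qvel"].round(3))
hsv=cv2.cvtColor(g,cv2.COLOR_BGR2HSV)
m=cv2.inRange(hsv,(22,120,120),(35,255,255));m[:130]=0;m[250:]=0;m[:,:270]=0;m[:,370:]=0
n,l,s,ce=cv2.connectedComponentsWithStats(m);print(s,ce)
h=cv2.inRange(hsv,(0,0,0),(180,110,140))
h[:170]=0;h[210:]=0;h[:,:300]=0;h[:,340:]=0
n,l,s,ce=cv2.connectedComponentsWithStats(h);print(s,ce)
```

```text
t 2.55 pos [0.5066 0.2521 0.1907] zyaw 64.88 xax [-0.     0.001 -1.   ] F [-0.44  0.79 -0.94] T [-0.011  0.035  0.036] open 1.002 j [-0.402  0.695 -0.236  1.806  0.242  0.668  0.355]
[ 0.006 -0.001  0.009 -0.001  0.001 -0.001 -0.001]
[[     0      0    640    400 253108]
 [   280    164     67     64   2892]] [[319.57613351 199.54537589]
 [312.83679115 195.52869986]]
[[     0      0    640    400 255810]
 [   305    190     18     16    190]] [[319.5051249  199.50107893]
 [312.6        198.04736842]]
```

```bash
cat >> h.py <<'E'
from scipy.optimize import least_squares
def ringfit(c,g,z,box):
    u0,u1,v0,v1=box
    hsv=cv2.cvtColor(g,cv2.COLOR_BGR2HSV)
    m=cv2.inRange(hsv,(22,120,120),(35,255,255));M=np.zeros_like(m);M[v0:v1,u0:u1]=m[v0:v1,u0:u1]
    cs,_=cv2.findContours(M,cv2.RETR_EXTERNAL,cv2.CHAIN_APPROX_NONE);k=max(cs,key=cv2.contourArea)[:,0,:].astype(float)
    Q=np.array([atz(c,p,z)[:2] for p in k])
    def res(x):
        d=Q-x[:2];a=np.arctan2(d[:,1],d[:,0])-x[2];r=np.hypot(*d.T)
        aa=(a+np.pi/12)%(np.pi/6)-np.pi/12
        return r*np.cos(aa)-x[3]
    best=min((least_squares(res,[Q[:,0].mean(),Q[:,1].mean(),y0,.033],x_scale=[.01,.01,.1,.01],loss='soft_l1',f_scale=5e-4) for y0 in np.radians([0,7.5,15,22.5])),key=lambda s:s.cost)
    return best.x[:2],np.degrees(best.x[2])%30,best.x[3],best.cost
E
python3 - <<'E'
from h import *
from bench import manip
o,c,g=wr(manip);M=st(o)
print(ringfit(c,g,.042,(270,370,130,250)))
print("hole",atz(c,(312.6,195.5),.042))
for n in ["ring","mouth"]:
    r=manip.pinpoint(n,"wrist")[:2];print(n,[(x["p"],x["location"],atz(c,x["location"],.02 if n!="mouth" else .095).round(4)) for x in r])
d=np.array([.4842,-.2088,.16])-o["tool_pos"];print(M.T@d*1000)
E
```

```text
t 2.6 pos [0.5068 0.2517 0.1906] zyaw 64.84 xax [ 0.     0.001 -1.   ] F [ 0.28 -0.49  0.19] T [-0.009 -0.081 -0.016] open 0.999 j [-0.402  0.695 -0.236  1.806  0.243  0.668  0.355]
(array([0.50557175, 0.24785893]), np.float64(16.17331999549883), np.float64(0.03290637446854659), np.float64(6.550797883753732e-06))
hole [0.50450492 0.24760564 0.042     ]
ring [(0.76, [313.3, 190.0], array([0.5048, 0.248 , 0.02  ]))]
mouth [(0.87, [150.1, 383.1], array([0.6052, 0.0092, 0.095 ]))]
[  30.14970107 -175.32672165 -426.4102666 ]
```

Request:
{"api": "apply_moves", "payload": {"deltas": [[[0.2, 2, -9, -22, 0], [0.4, 4, -26, -64, 0], [0.5, 7, -44, -108, 0], [0.5, 10, -63, -154, 0], [0.5, 13, -82, -200, 0], [0.5, 16, -101, -246, 0], [0.5, 19, -120, -292, 0], [0.5, 22, -139, -338, 0], [0.5, 25, -157, -382, 0], [0.5, 28, -170, -414, 0]]]}}

```text
time_s: 3.75
tool_pos: [0.4837, -0.2002, 0.1622]
tcp_rot: [-2.759, 1.569, -1.632]
wrist_force: [-0.5, -0.7, 0.4]
opening: 0.497
```

Run:
```python
from h import *
from bench import manip
M=st(manip.get_obs())
```

```text
t 3.75 pos [ 0.4837 -0.2002  0.1622] zyaw 64.55 xax [-0.    -0.001 -1.   ] F [-0.45 -0.69  0.36] T [ 0.062 -0.055 -0.01 ] open 0.497 j [ 0.493  0.703 -0.31   1.951  0.393  0.546  1.04 ]
```

Request:
{"api": "apply_moves", "payload": {"deltas": [[[0.5, 10, -4, -8, 0], [0.5, 22, -4, -8, 0], [0.5, 22, -4, -8, 0], [0.5, 22, -4, -8, 0], [0.5, 22, -4, -8, 0], [0.5, 22, -4, -8, 0], [0.5, 22, -4, -8, 0], [0.5, 22, -4, -8, 0], [0.5, 22, -4, -8, 0], [0.5, 22, -4, -8, 0]]]}}

```text
time_s: 4.75
tool_pos: [0.4839, -0.2092, 0.1403]
tcp_rot: [-2.696, 1.569, -1.569]
wrist_force: [-0.5, 0.3, 0.1]
opening: 0.498
```

Run:
```python
from h import *
from bench import manip
o,c,g=wr(manip,"w3");M=st(o)
for n in ["disk","stand_a"]:
    r=manip.pinpoint(n,"wrist")[:2];print(n,[(x["p"],x["location"],atz(c,x["location"],.02 if n!="stand_a" else 0).round(4)) for x in r])
hsv=cv2.cvtColor(g,cv2.COLOR_BGR2HSV)
m=cv2.inRange(hsv,(0,180,130),(6,255,255))|cv2.inRange(hsv,(174,180,130),(180,255,255))
n,l,s,ce=cv2.connectedComponentsWithStats(m)
for i in range(1,n):
    if s[i][4]>20: print(s[i],ce[i],atz(c,ce[i],.059))
print(proj(c,[.4842,-.2088,.059]),proj(c,[.4842,-.2088,.035]))
```

```text
t 4.75 pos [ 0.4839 -0.2092  0.1403] zyaw 64.55 xax [ 0.    -0.001 -1.   ] F [-0.55  0.3   0.08] T [ 0.062 -0.029 -0.032] open 0.498 j [ 0.495  0.742 -0.289  1.955  0.416  0.502  1.037]
disk [(0.82, [316.1, 205.4], array([ 0.4843, -0.2108,  0.02  ]))]
stand_a [(0.97, [312.1, 198.7], array([ 0.4822, -0.2144,  0.    ]))]
[308 203  13  22 222] [314.54954955 213.01351351] [ 0.47781098 -0.20892416  0.059     ]
[318.14078471 219.74124599] [318.05032134 209.7463928 ]
```

View pics/w3.png

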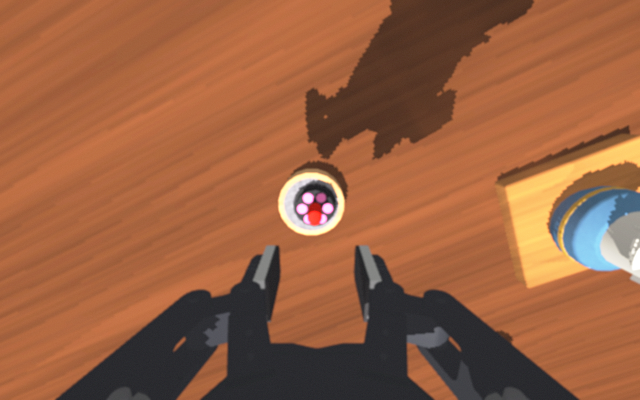

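Request:
{"api": "apply_moves", "payload": {"deltas": [[[0.5, 10, 0, -1, 0], [0.5, 25, 0.5, -1, 0], [0.5, 40, 0.5, -1, 0], [0.5, 50, 0.5, -1, 0], [0.5, 55, 0.5, -1, 0], [0.5, 55, 0.5, -1, 0], [0.5, 55, 0.5, -1, 0], [0.5, 55, 0.5, -1, 0], [0.5, 55, 0.5, -1, 0], [0.5, 55, 0.5, -1, 0]]]}}

```text
time_s: 5.9
tool_pos: [0.4832, -0.2101, 0.0856]
tcp_rot: [-2.291, 1.569, -1.165]
wrist_force: [-0.6, -0.3, 0.4]
opening: 0.497
```

Run:
```python
from h import *
from bench import manip
o,c,g=wr(manip,"w4");M=st(o)
hsv=cv2.cvtColor(g,cv2.COLOR_BGR2HSV)
m=cv2.inRange(hsv,(0,180,130),(6,255,255))|cv2.inRange(hsv,(174,180,130),(180,255,255))
n,l,s,ce=cv2.connectedComponentsWithStats(m)
for i in range(1,n):
    if s[i][4]>20: print(s[i],ce[i],atz(c,ce[i],.059),atz(c,ce[i],.047))
p=o["tool_pos"];print(proj(c,[p[0],p[1],.059]),proj(c,[p[0],p[1],.035]))
r=manip.pinpoint("disk","wrist");print([(x["p"],x["location"],atz(c,x["location"],.02)) for x in r])
```

```text
t 5.9 pos [ 0.4832 -0.2101  0.0856] zyaw 64.54 xax [ 0.001 -0.002 -1.   ] F [-0.58 -0.28  0.39] T [-0.035  0.004  0.039] open 0.497 j [ 0.455  0.834 -0.221  1.984  0.466  0.372  0.993]
[307 227  17  31 439] [315.43735763 242.3667426 ] [ 0.47649534 -0.20832986  0.059     ] [ 0.48179368 -0.21093552  0.047     ]
[317.56249993 252.44999993] [317.51054054 235.79812992]
[]
```

View pics/w4.png

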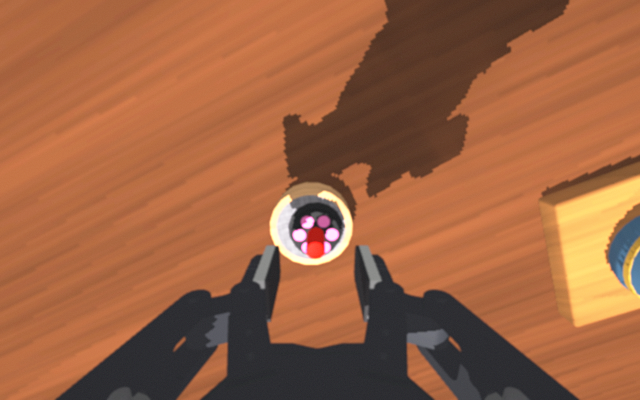

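Request:
{"api": "apply_moves", "payload": {"deltas": [[[0.5, 10, 1, -1, 0], [0.5, 20, 1, -1, 0], [0.5, 28, 1, -1, 0], [0.5, 28, 1, -1, 0], [0.5, 28, 1, -1, 0], [0.9, 28, 1, -1, 0], [1, 28, 1, -1, 0], [1, 28, 1, -1, 0], [1, 28, 1, -1, 0], [1, 28, 1, -1, 0]]]}}

```text
time_s: 7.0
tool_pos: [0.4819, -0.2107, 0.0579]
tcp_rot: [-2.202, 1.569, -1.076]
wrist_force: [-1.1, 0.6, 5.4]
opening: 0.115
```

Run:
```python
from h import *
from bench import manip
o,c,g=wr(manip,"w5");M=st(o)
```

```text
t 7.0 pos [ 0.4819 -0.2107  0.0579] zyaw 64.53 xax [ 0.001 -0.002 -1.   ] F [-1.06  0.59  5.37] T [-0.004  0.148  0.004] open 0.115 j [ 0.433  0.882 -0.182  1.994  0.488  0.305  0.975]
```

View pics/w5.png

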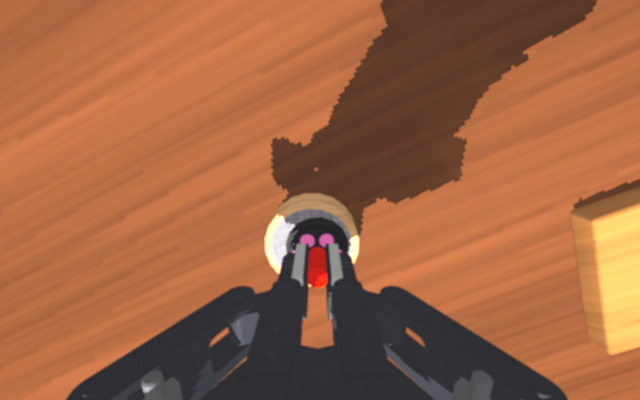

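Request:
{"api": "apply_moves", "payload": {"deltas": [[[1, -10, 0, 0, 0], [1, -30, 0, 0, 0], [1, -60, 0, 10, 0], [1, -90, -5, 35, 0], [1, -115, -12, 70, 0], [1, -130, -22, 110, 0], [1, -140, -33, 155, 0], [1, -142, -43, 198, 0], [1, -142, -51, 235, 0], [1, -142, -55, 253, 0]]]}}

```text
time_s: 8.05
tool_pos: [0.6419, -0.0006, 0.2004]
tcp_rot: [-0.592, 1.567, 0.538]
wrist_force: [0.1, -0.1, -0.0]
opening: 0.111
```

Request:
{"api": "apply_moves", "payload": {"deltas": [[[1, 0, 0, 0, 0], [1, 0, 0, 0, 0], [1, 0, 0, 0, 0], [1, 0, 0, 0, 0], [1, 0, 0, 0, 0], [1, 0, 0, 0, 0], [1, 0, 0, 0, 0], [1, 0, 0, 0, 0], [1, 0, 0, 0, 0], [1, 0, 0, 0, 0]]]}}

```text
time_s: 9.05
tool_pos: [0.6419, -0.0005, 0.2004]
tcp_rot: [-0.578, 1.567, 0.553]
wrist_force: [-0.7, 0.1, -0.2]
opening: 0.114
```

Run:
```python
from h import *
from bench import manip
o,c,g=wr(manip,"w6");M=st(o)
for n in ["mouth","rib_top","ring_home","holder","disk"]:
    r=manip.pinpoint(n,"wrist");print(n,[(x["p"],x["location"],atz(c,x["location"],dict(mouth=.095,rib_top=.092,ring_home=.0815,holder=0,disk=.163)[n]).round(4)) for x in r])
    if n in("mouth",):
      manip.get_image("scene");manip.get_image("side")
      for cc,C in(("scene",S),("side",D)):
        r=manip.pinpoint(n,cc);print(n,cc,[(x["p"],x["location"],atz(C,x["location"],.095).round(4)) for x in r])
p=o["tool_pos"];print(proj(c,p),proj(c,p-[0,0,.037]),o["qvel"].round(3))
```

```text
t 9.05 pos [ 6.419e-01 -5.000e-04  2.004e-01] zyaw 64.8 xax [ 0.003  0.002 -1.   ] F [-0.71  0.13 -0.19] T [-0.026  0.008  0.046] open 0.114 j [ 0.1    0.779 -0.318  1.559  0.295  0.848  0.804]
mouth [(0.94, [310.9, 167.3], array([0.6058, 0.0108, 0.095 ]))]
mouth scene [(0.64, [307.5, 179.8], array([0.6093, 0.0128, 0.095 ])), (0.25, [234.0, 176.2], array([ 0.6257, -0.1403,  0.095 ]))]
mouth side [(0.83, [305.4, 197.2], array([0.5997, 0.0133, 0.095 ]))]
rib_top [(0.78, [309.5, 164.8], array([0.6039, 0.0104, 0.092 ]))]
ring_home [(0.75, [309.1, 164.2], array([0.6048, 0.0093, 0.0815])), (0.66, [311.4, 165.1], array([0.6064, 0.0108, 0.0815]))]
holder []
disk [(0.73, [313.8, 245.9], array([ 0.6419, -0.003 ,  0.163 ]))]
[317.63033118 277.11150918] [317.30077178 244.6679603 ] [-0.001 -0.001  0.002 -0.001 -0.     0.001  0.001]
```

View pics/w6.png

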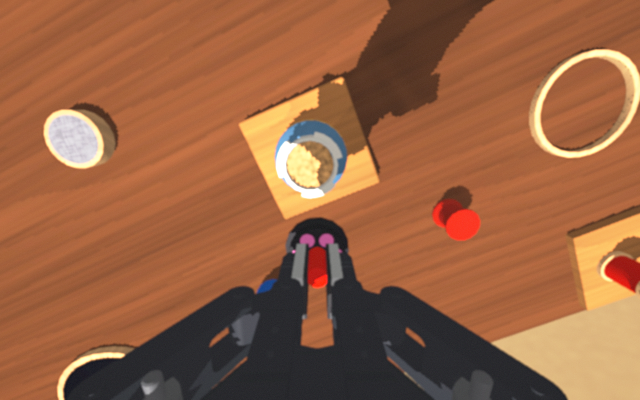

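Run:
```python
import cv2
g=cv2.imread("pics/w6.png")
a=cv2.resize(g[115:215,260:360],None,fx=4,fy=4,interpolation=cv2.INTER_CUBIC)
b=cv2.resize(g[210:310,268:368],None,fx=4,fy=4,interpolation=cv2.INTER_CUBIC)
cv2.imwrite("pics/w6c.png",cv2.hconcat([a,b]))
```

```text
(no output)
```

View pics/w6c.png

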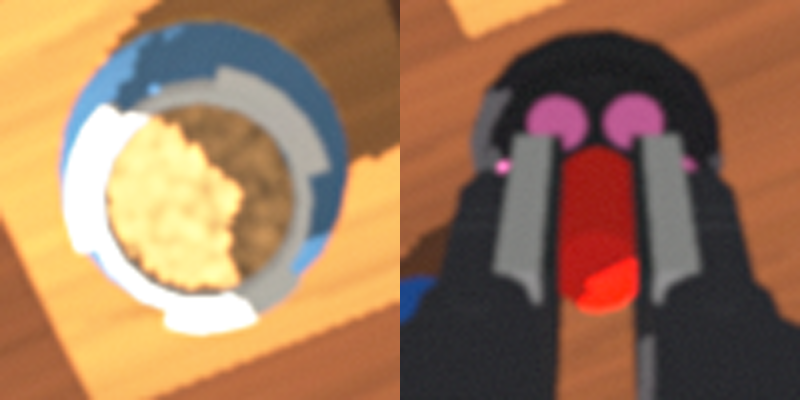

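```bash
cat > ov.py <<'E'
from h import *
import sys
def circ(c,img,ctr,r,z,col,off,sc):
    a=np.linspace(0,2*np.pi,90)
    p=np.array([proj(c,[ctr[0]+r*np.cos(t),ctr[1]+r*np.sin(t),z]) for t in a])
    cv2.polylines(img,[np.round((p-off+.5)*sc-.5).astype(int).reshape(-1,1,2)],True,col,1)
E
python3 - <<'E'
from ov import *
from bench import manip
o=manip.get_obs()
M=Rn.from_euler('xyz',o["tcp_rot"]).as_matrix()
im=manip.get_image("wrist");g=im["image"]
T=np.eye(4);T[:3,:3]=M;T[:3,3]=o["tool_pos"];W=T@np.array(im["tool_from_camera"]);R=W[:3,:3].T;c=dict(K=np.array(im["K"]),R=R,t=-R@W[:3,3])
np.savez("c6.npz",K=c["K"],R=c["R"],t=c["t"]);cv2.imwrite("pics/w7.png",g)
sc=4
a=cv2.resize(g[115:215,260:360],None,fx=4,fy=4,interpolation=cv2.INTER_CUBIC);b=cv2.resize(g[210:310,268:368],None,fx=4,fy=4,interpolation=cv2.INTER_CUBIC)
m=atz(c,(310.3,164.6),.095);print("mouth",m)
circ(c,a,m,.021,.095,(0,0,255),(260,115),4);circ(c,a,m,.0235,.095,(255,0,255),(260,115),4);circ(c,a,m,.028,.092,(0,255,0),(260,115),4);circ(c,a,m,.036,.063,(0,255,255),(260,115),4)
p=o["tool_pos"]
circ(c,b,p,.02,p[2]-.0379+.006,(0,255,0),(268,210),4);circ(c,b,p,.006,p[2]+.001,(255,255,0),(268,210),4);circ(c,b,p,.017,p[2]-.0229,(0,255,255),(268,210),4)
cv2.imwrite("pics/w7c.png",cv2.hconcat([a,b]))
E
```

```text
mouth [0.6035304  0.01134037 0.095     ]
```

View pics/w7c.png

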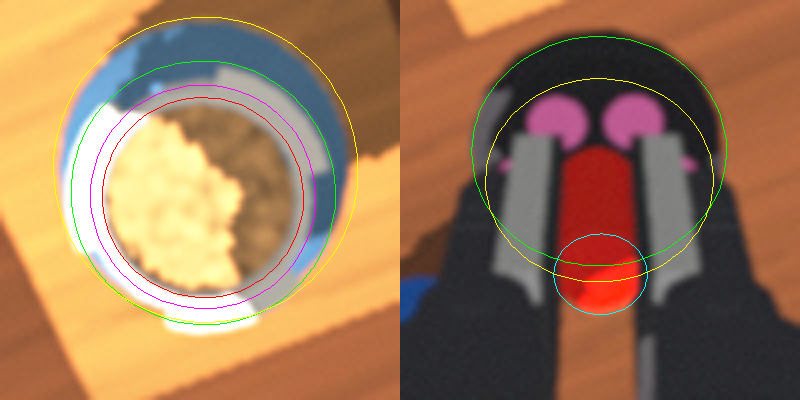

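The wrist crop shows the bore centred at about (310,165), and the ribs are actually visible there: upper right, left and bottom. The disk hangs centred under the fingers. I'll move over the mouth.

Request:
{"api": "apply_moves", "payload": {"deltas": [[[1, 0, 5, -1, 0], [1, 0, 15, -2, 0], [1, 0, 26, -4, 0], [1, 10, 34, -5, 0], [1, 20, 38, -6, 0], [1, 30, 38.4, -5.6, 0], [1, 38, 38.4, -5.6, 0], [1, 40, 38.4, -5.6, 0], [1, 40, 38.4, -5.6, 0], [1, 40, 38.4, -5.6, 0]]]}}

```text
time_s: 10.6
tool_pos: [0.6054, 0.0108, 0.1605]
tcp_rot: [-0.654, 1.567, 0.477]
wrist_force: [-0.4, 0.5, -0.2]
opening: 0.115
```

Run:
```python
from ov import *
from bench import manip
o,c,g=wr(manip,"w8");M=st(o)
a=cv2.resize(g[195:295,268:368],None,fx=4,fy=4,interpolation=cv2.INTER_CUBIC)
p=o["tool_pos"]
L=[a]
for n,C in(("scene",S),("side",D)):
    im=manip.get_image(n)["image"];q=proj(C,[.604,.011,.105]).astype(int)
    b=cv2.resize(im[q[1]-33:q[1]+33,q[0]-33:q[0]+33],(400,400),interpolation=cv2.INTER_CUBIC)
    L.append(b);print(n,q)
cv2.imwrite("pics/w8c.png",cv2.resize(cv2.hconcat(L),None,fx=.66,fy=.66,interpolation=cv2.INTER_AREA))
```

```text
t 10.6 pos [0.6054 0.0108 0.1605] zyaw 64.79 xax [ 0.004  0.002 -1.   ] F [-0.42  0.52 -0.16] T [0.007 0.004 0.016] open 0.115 j [ 0.073  0.786 -0.294  1.708  0.325  0.692  0.74 ]
scene [307 174]
side [307 194]
```

View pics/w8c.png

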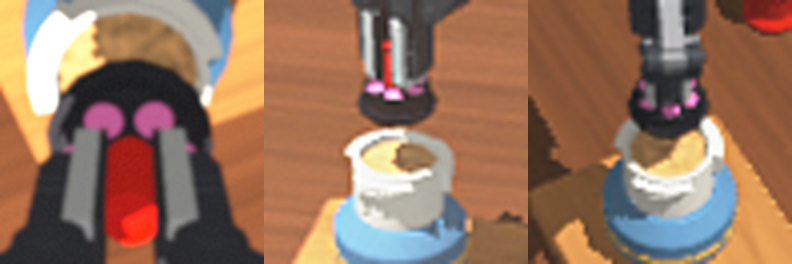

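Run:
```python
from ov import *
from bench import manip
o=manip.get_obs();M=st(o);p=o["tool_pos"]
L=[]
for n,C in(("scene",S),("side",D)):
    im=manip.get_image(n)["image"];q=proj(C,[.604,.011,.105]).astype(int)
    x0,y0=q-33;sc=8
    b=cv2.resize(im[y0:y0+50,x0+8:x0+58],None,fx=8,fy=8,interpolation=cv2.INTER_CUBIC)
    b2=b.copy()
    circ(C,b2,(.604,.0107),.0235,.095,(0,0,255),(x0+8,y0),8)
    dp=p+M@[0,.0006,-.0006]
    circ(C,b2,dp,.020,p[2]-.0379+.006,(0,255,0),(x0+8,y0),8)
    circ(C,b2,dp,.020,p[2]-.0379+.003,(0,255,255),(x0+8,y0),8)
    L.append(b2)
cv2.imwrite("pics/w9c.png",cv2.hconcat(L))
```

```text
t 10.75 pos [0.6052 0.0108 0.1607] zyaw 64.79 xax [ 0.004  0.002 -1.   ] F [-0.48  0.48 -0.22] T [-0.022  0.027 -0.012] open 0.113 j [ 0.073  0.785 -0.294  1.709  0.325  0.692  0.74 ]
```

View pics/w9c.png

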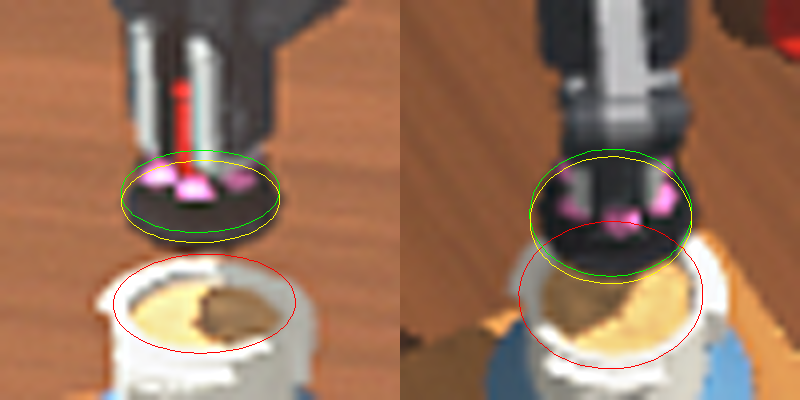

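Run:
```python
from ov import *
from bench import manip
for n,C in(("scene",S),("side",D)):
    im=cv2.imread(f"pics/{n}0.png")
    q=proj(C,[.605,.011,.092]).astype(int)
    w=im[q[1]-16:q[1]+16,q[0]-18:q[0]+18].astype(float)
    # profile of B/R ratio, rows near center
    for dy in (-3,-1,1,3) :
        v=int(q[1]-(q[1]-16)+dy)
        row=w[v];print(n,q,"v",q[1]+dy,[f"{int(x)}:{b/r:.2f}" for x,(b,r) in zip(range(q[0]-18,q[0]+18),zip(row[:,0],row[:,2]))])
    for X in([.604,.0105],[.605,.011],[.606,.012]):
        print(X,proj(C,[X[0],X[1],.095]),proj(C,[X[0],X[1],.090]))
```

```text
scene [307 179] v 176 ['289:0.46', '290:0.45', '291:0.46', '292:0.47', '293:0.45', '294:0.41', '295:0.50', '296:0.87', '297:1.00', '298:1.00', '299:1.00', '300:0.97', '301:0.96', '302:0.88', '303:0.77', '304:0.71', '305:0.71', '306:0.72', '307:0.74', '308:0.74', '309:0.77', '310:0.81', '311:0.90', '312:0.92', '313:0.94', '314:0.98', '315:1.02', '316:1.01', '317:1.00', '318:1.00', '319:0.79', '320:0.32', '321:0.42', '322:0.45', '323:0.46', '324:0.48']
scene [307 179] v 178 ['289:0.46', '290:0.45', '291:0.46', '292:0.45', '293:0.40', '294:0.76', '295:1.00', '296:1.01', '297:1.00', '298:0.95', '299:0.74', '300:0.62', '301:0.67', '302:0.69', '303:0.68', '304:0.68', '305:0.68', '306:0.67', '307:0.69', '308:0.71', '309:0.68', '310:0.65', '311:0.63', '312:0.62', '313:0.61', '314:0.68', '315:0.88', '316:0.99', '317:1.01', '318:1.01', '319:1.01', '320:1.00', '321:0.54', '322:0.40', '323:0.45', '324:0.44']
scene [307 179] v 180 ['289:0.46', '290:0.45', '291:0.45', '292:0.43', '293:0.41', '294:0.34', '295:0.58', '296:1.00', '297:1.01', '298:0.63', '299:0.63', '300:0.67', '301:0.66', '302:0.66',
[... 2263 characters left out ...]
3:0.31', '324:0.37', '325:0.37']
side [308 197] v 200 ['290:0.41', '291:0.40', '292:0.41', '293:0.37', '294:0.36', '295:0.35', '296:0.40', '297:0.84', '298:0.94', '299:0.94', '300:0.55', '301:0.49', '302:0.48', '303:0.52', '304:0.55', '305:0.55', '306:0.52', '307:0.51', '308:0.51', '309:0.50', '310:0.50', '311:0.53', '312:0.52', '313:0.50', '314:0.51', '315:0.51', '316:0.49', '317:0.52', '318:0.89', '319:0.99', '320:0.92', '321:0.94', '322:0.84', '323:0.31', '324:0.36', '325:0.37']
[0.604, 0.0105] [307.91170607 197.31213503] [307.95004055 198.77123761]
[0.605, 0.011] [308.21714073 196.94657629] [308.25400826 198.40644008]
[0.606, 0.012] [308.40193048 196.41271895] [308.43789097 197.87368629]
```

Request:
{"api": "apply_moves", "payload": {"deltas": [[[1, 6, -0.4, 0.2, 0], [1, 14, -0.4, 0.2, 0], [1, 20, -0.4, 0.2, 0], [1, 24, -0.4, 0.2, 0], [1, 26, -0.4, 0.2, 0], [1, 27, -0.4, 0.2, 0], [1, 28, -0.4, 0.2, 0], [1, 29, -0.4, 0.2, 0], [1, 29.5, -0.4, 0.2, 0], [1, 30, -0.4, 0.2, 0]]]}}

```text
time_s: 11.85
tool_pos: [0.6057, 0.0108, 0.1307]
tcp_rot: [-0.681, 1.567, 0.45]
wrist_force: [-0.6, 1.1, -0.6]
opening: 0.109
```

Run:
```python
from ov import *
from bench import manip
o=manip.get_obs();M=st(o)
```

```text
t 11.85 pos [0.6057 0.0108 0.1307] zyaw 64.8 xax [ 0.004  0.002 -1.   ] F [-0.6   1.14 -0.65] T [-0.05  -0.024  0.015] open 0.109 j [ 0.062  0.828 -0.275  1.725  0.344  0.632  0.724]
```

Request:
{"api": "apply_moves", "payload": {"deltas": [[[1, 0.5, 0, 0, 0], [1, 1, 0, 0, 0], [1, 1.4, 0, 0, 0], [1, 1.8, 0, 0, 0], [1, 2.2, 0, 0, 0], [1, 2.6, 0, 0, 0], [1, 3, 0, 0, 0], [1, 3, 0, 0, 0], [1, 3, 0, 0, 0], [1, 3, 0, 0, 0]]]}}

```text
time_s: 12.85
tool_pos: [0.6058, 0.0108, 0.1279]
tcp_rot: [-0.713, 1.566, 0.418]
wrist_force: [-0.4, 0.2, 1.5]
opening: 0.113
```

Run:
```python
from ov import *
from bench import manip
o=manip.get_obs();M=st(o)
```

```text
t 12.85 pos [0.6058 0.0108 0.1279] zyaw 64.79 xax [ 0.004  0.002 -1.   ] F [-0.44  0.15  1.48] T [-0.058  0.203 -0.015] open 0.113 j [ 0.061  0.832 -0.273  1.727  0.345  0.626  0.722]
```

Request:
{"api": "apply_moves", "payload": {"deltas": [[[1, 0.5, 0, 0, 0], [1, 0.5, 0, 0, 0], [0.9, 0.5, 0, 0, 0], [0.8, 0.5, 0, 0, 0], [0.7, 0, 0, 0, 0], [0.6, 0, 0, 0, 0], [0.5, -5, 0, 0, 0], [0.5, -20, 0, 0, 0], [0.5, -40, 0, 0, 0], [0.5, -60, 0, 0, 0]]]}}

```text
time_s: 13.85
tool_pos: [0.6054, 0.0108, 0.1887]
tcp_rot: [-0.664, 1.567, 0.467]
wrist_force: [-0.2, -0.1, 0.8]
opening: 0.5
```

Request:
{"api": "apply_moves", "payload": {"deltas": [[[0.3, 0, -10, 0, 0], [0.2, 0, -25, 0, 0], [0.1, 0, -40, 0, 0], [0, 0, -45, 0, 0], [0, 0, -45, 0, 0], [0, 0, -45, 0, 0], [0, 0, -45, 0, 0], [0, 0, -45, 0, 0], [0, 0, -45, 0, 0], [0, 0, -45, 0, 0]]]}}

```text
time_s: 14.85
tool_pos: [0.646, -0.0083, 0.1889]
tcp_rot: [-0.668, 1.567, 0.463]
wrist_force: [-0.9, -0.3, 0.4]
opening: 1.002
```

Run:
```python
from ov import *
from bench import manip
o,c,g=wr(manip,"w10");M=st(o)
np.savez("c10.npz",**c)
L=[]
q=proj(c,[.6055,.0108,.1]).astype(int);print(q)
L.append(cv2.resize(g[q[1]-50:q[1]+50,q[0]-50:q[0]+50],(400,400),interpolation=cv2.INTER_CUBIC))
for n,C in(("scene",S),("side",D)):
    im=manip.get_image(n)["image"];q=proj(C,[.6055,.011,.105]).astype(int)
    L.append(cv2.resize(im[q[1]-25:q[1]+25,q[0]-25:q[0]+25],(400,400),interpolation=cv2.INTER_CUBIC))
cv2.imwrite("pics/w10c.png",cv2.resize(cv2.hconcat(L),None,fx=.66,fy=.66,interpolation=cv2.INTER_AREA))
```

```text
t 14.85 pos [ 0.646  -0.0083  0.1889] zyaw 64.81 xax [ 0.004  0.002 -1.   ] F [-0.88 -0.29  0.41] T [-0.021 -0.025  0.011] open 1.002 j [ 0.111  0.798 -0.316  1.556  0.303  0.833  0.811]
[317 161]
```

View pics/w10c.png

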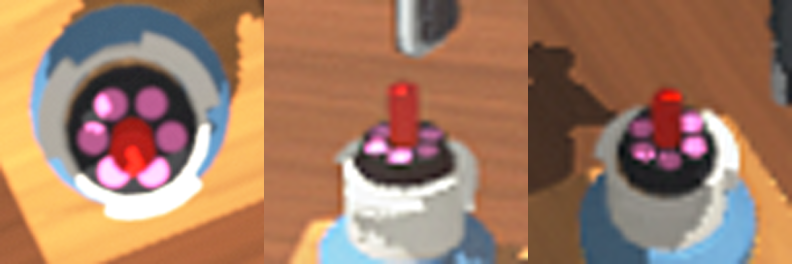

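The disk sits flat in the mouth with the knob upright in all three views. Next I'll rectify the rib plane to get a prior on the rib angles.

Run:
```python
from ov import *
g=cv2.imread("pics/w10.png");f=np.load("c10.npz");c={k:f[k] for k in f}
N=500;ctr=(.6055,.0108)
xs=np.linspace(-.04,.04,N)
# top-down: image right=+x, up=+y
X,Y=np.meshgrid(ctr[0]+xs,ctr[1]-xs)
P=np.stack([X,Y,np.full_like(X,.092)],-1)@c["R"].T+c["t"];uv=P@c["K"].T
a=cv2.remap(g,(uv[...,0]/uv[...,2]).astype(np.float32),(uv[...,1]/uv[...,2]).astype(np.float32),cv2.INTER_CUBIC)
for r in (.0235,.028): cv2.circle(a,(250,250),int(r/.08*N),(0,255,0),1)
for t in range(0,360,30):
    e=np.radians(t);cv2.putText(a,str(t),(int(250+225*np.cos(e))-12,int(250-225*np.sin(e))),0,.45,(0,0,0),1)
cv2.imwrite("pics/w10t.png",a)
```

```text
(no output)
```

View pics/w10t.png

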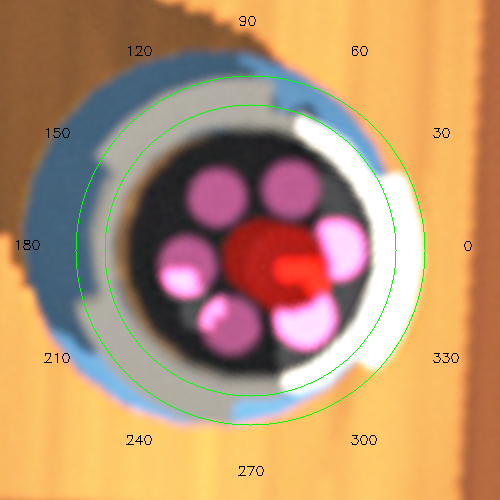

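The ribs show at roughly 83–148°, 197–262° and 318–25°, so the gap centres are near 52° (mod 120). I'll fetch the ring and align the jaws to its flats.

Request:
{"api": "apply_moves", "payload": {"deltas": [[[0, 0, 10, 7, 0], [0, 0, 35, 25, 0], [0, 0, 70, 50, -0.03], [0, 0, 107, 77, -0.08], [0, 5, 143, 104, -0.13], [0, 15, 178, 130, -0.17], [0, 30, 207, 151, -0.19], [0, 42, 226, 164, -0.194], [0, 48, 235, 171, -0.194], [0, 49, 237, 172, -0.194]]]}}

```text
time_s: 16.0
tool_pos: [0.5037, 0.2498, 0.1394]
tcp_rot: [-0.634, 1.568, 0.694]
wrist_force: [0.1, -0.7, 0.5]
opening: 0.998
```

Request:
{"api": "apply_moves", "payload": {"deltas": [[[0, 0, 0, 0, 0], [0, 0, 0, 0, 0], [0, 0, 0, 0, 0], [0, 0, 0, 0, 0], [0, 0, 0, 0, 0], [0, 0, 0, 0, 0], [0, 0, 0, 0, 0], [0, 0, 0, 0, 0], [0, 0, 0, 0, 0], [0, 0, 0, 0, 0]]]}}

```text
time_s: 17.0
tool_pos: [0.5037, 0.2499, 0.1394]
tcp_rot: [-0.638, 1.568, 0.689]
wrist_force: [-1.0, 0.3, 0.2]
opening: 1.001
```

Run:
```python
from ov import *
from bench import manip
o,c,g=wr(manip,"w11");M=st(o)
np.savez("c11.npz",**c)
x,a,r,co=ringfit(c,g,.042,(250,390,130,280));print(x,a,r,co)
d=M.T@(np.array([x[0],x[1],.034])-o["tool_pos"])*1000;print(d)
circ(c,g,x,.033,.042,(0,0,255),(0,0),1);circ(c,g,x,.011,.042,(0,0,255),(0,0),1)
cv2.imwrite("pics/w11o.png",g)
```

```text
t 17.0 pos [0.5037 0.2499 0.1394] zyaw 76.09 xax [ 0.002  0.002 -1.   ] F [-1.04  0.26  0.24] T [-0.031  0.     0.012] open 1.001 j [-0.38   0.772 -0.274  1.854  0.363  0.56   0.438]
[0.50578303 0.24790586] 16.116810570203018 0.032855907663407534 5.1956189773599926e-05
[105.3736631   -2.28182863  -1.68618654]
```

View pics/w11o.png

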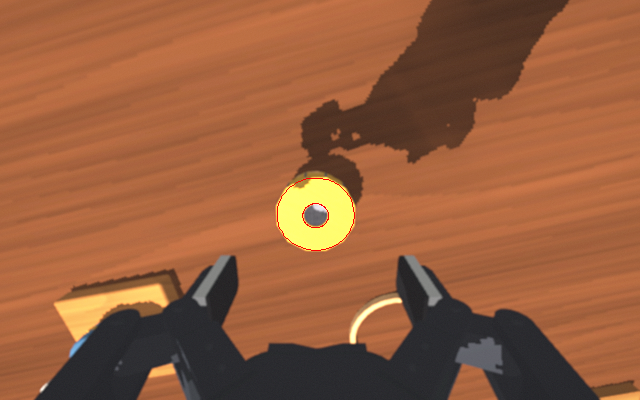

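Request:
{"api": "apply_moves", "payload": {"deltas": [[[0, 8, -2.3, -1.7, 0], [0, 25, -2.3, -1.7, 0], [0, 45, -2.3, -1.7, 0], [0, 65, -2.3, -1.7, 0], [0, 82, -2.3, -1.7, 0], [0, 94, -2.3, -1.7, 0], [0, 102, -2.3, -1.7, 0], [0, 105, -2.3, -1.7, 0], [0, 105, -2.3, -1.7, 0], [0, 105, -2.3, -1.7, 0]]]}}

```text
time_s: 18.05
tool_pos: [0.5062, 0.2481, 0.0349]
tcp_rot: [-0.665, 1.567, 0.662]
wrist_force: [-0.3, -0.7, 0.2]
opening: 0.998
```

Request:
{"api": "apply_moves", "payload": {"deltas": [[[0.1, 0, 0, 0, 0], [0.2, 0, 0, 0, 0], [0.3, 0, 0, 0, 0], [0.4, 0, 0, 0, 0], [0.5, 0, 0, 0, 0], [0.6, 0, 0, 0, 0], [0.6, 0, 0, 0, 0], [0.6, 0, 0, 0, 0], [0.6, 0, 0, 0, 0], [0.6, 0, 0, 0, 0]]]}}

```text
time_s: 19.05
tool_pos: [0.5065, 0.2483, 0.0359]
tcp_rot: [-0.729, 1.565, 0.598]
wrist_force: [-1.1, -0.4, 5.9]
opening: 0.756
```

Run:
```python
from ov import *
from bench import manip
o,c,g=wr(manip,"w12");M=st(o)
```

```text
t 19.05 pos [0.5065 0.2483 0.0359] zyaw 76.08 xax [ 0.005  0.003 -1.   ] F [-1.05 -0.45  5.94] T [-0.111  0.2    0.051] open 0.756 j [-0.434  0.943 -0.177  1.885  0.433  0.346  0.38 ]
```

View pics/w12.png

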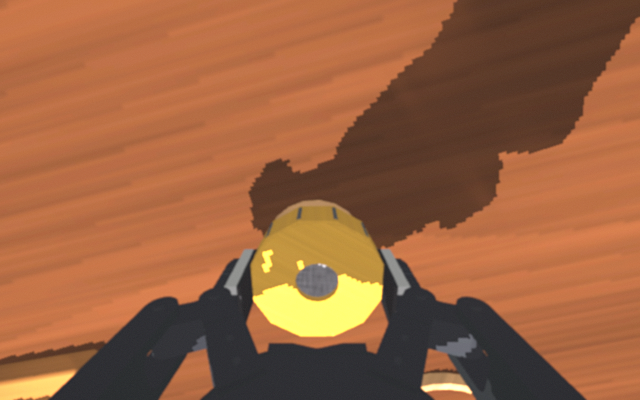

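Request:
{"api": "apply_moves", "payload": {"deltas": [[[0.6, -10, 0, 0, 0], [0.6, -35, 0, 0, 0], [0.6, -70, -3, -5, 0], [0.6, -105, -15, -20, 0], [0.6, -125, -38, -50, 0], [0.6, -134, -65, -88, 0], [0.6, -134, -94, -127, 0], [0.6, -134, -122, -165, 0], [0.6, -134, -143, -193, 0], [0.6, -134, -153, -207, 0]]]}}

```text
time_s: 20.1
tool_pos: [0.6055, 0.0048, 0.17]
tcp_rot: [-1.3, 1.566, 0.022]
wrist_force: [-0.1, -0.0, -1.3]
opening: 0.755
```

Request:
{"api": "apply_moves", "payload": {"deltas": [[[0.6, 0, 0, 0, 0], [0.6, 0, 0, 0, 0], [0.6, 0, 0, 0, 0], [0.6, 0, 0, 0, 0], [0.6, 0, 0, 0, 0], [0.6, 0, 0, 0, 0], [0.6, 0, 0, 0, 0], [0.6, 0, 0, 0, 0], [0.6, 0, 0, 0, 0], [0.6, 0, 0, 0, 0]]]}}

```text
time_s: 21.1
tool_pos: [0.6055, 0.0046, 0.17]
tcp_rot: [-1.305, 1.566, 0.016]
wrist_force: [0.2, 0.0, -1.3]
opening: 0.758
```

Run:
```python
from ov import *
from bench import manip
o,c,g=wr(manip,"w13");M=st(o);p=o["tool_pos"]
np.savez("c13.npz",**c,p=p,M=M)
b=cv2.resize(g[180:380,216:416],None,fx=4,fy=4,interpolation=cv2.INTER_CUBIC)
zt=p[2]-.0159+.022
for q,col in ((p,(0,0,255)),):
    circ(c,b,q,.033,zt,col,(216,180),4);circ(c,b,q,.011,zt,col,(216,180),4)
cv2.imwrite("pics/w13c.png",b[:600])
L=[]
for n,C in(("scene",S),("side",D)):
    im=manip.get_image(n)["image"];q=proj(C,[.6055,.011,.125]).astype(int)
    L.append(cv2.resize(im[q[1]-33:q[1]+33,q[0]-33:q[0]+33],(400,400),interpolation=cv2.INTER_CUBIC))
cv2.imwrite("pics/w13d.png",cv2.hconcat(L))
```

```text
t 21.1 pos [0.6055 0.0046 0.17  ] zyaw 75.72 xax [ 0.005  0.    -1.   ] F [ 0.23  0.03 -1.32] T [0.01  0.017 0.006] open 0.758 j [ 0.123  0.78  -0.367  1.701  0.39   0.729  0.882]
```

View pics/w13c.png

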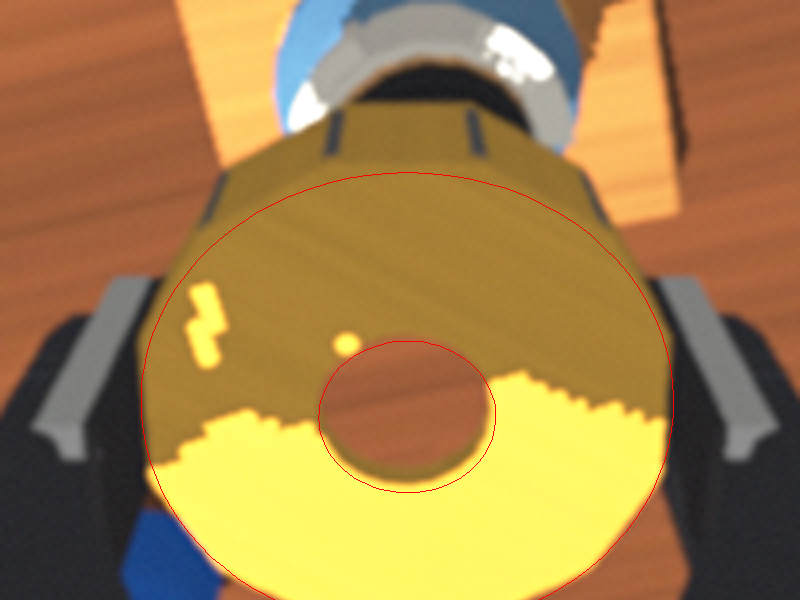

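View pics/w13d.png

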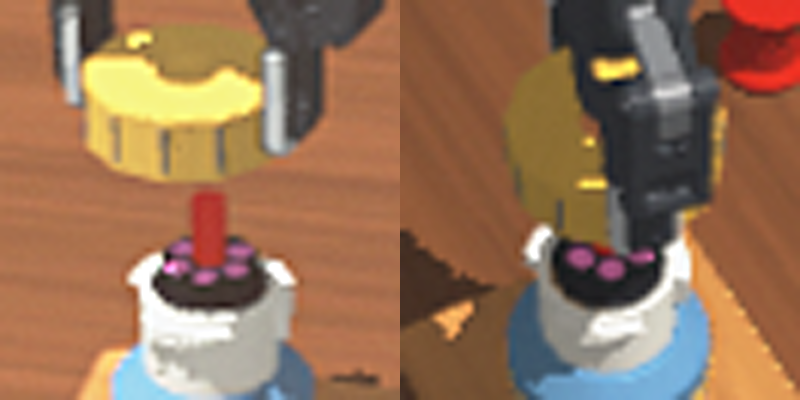

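Request:
{"api": "apply_moves", "payload": {"deltas": [[[0.6, 0, 1, 3, 0], [0.6, 0, 1.6, 6, 0], [0.6, 5, 1.6, 6, 0], [0.6, 15, 1.6, 6, 0], [0.6, 26, 1.6, 6, 0], [0.6, 37, 1.6, 6, 0], [0.6, 46, 1.6, 6, 0], [0.6, 53, 1.6, 6, 0], [0.6, 56, 1.6, 6, 0], [0.6, 57, 1.6, 6, 0]]]}}

```text
time_s: 22.25
tool_pos: [0.6056, 0.0109, 0.1126]
tcp_rot: [-1.299, 1.566, 0.022]
wrist_force: [-0.3, 0.5, -1.5]
opening: 0.757
```

Run:
```python
from ov import *
from bench import manip
o=manip.get_obs();M=st(o)
L=[]
for n,C in(("scene",S),("side",D)):
    im=manip.get_image(n)["image"];q=proj(C,[.6055,.011,.11]).astype(int)
    L.append(cv2.resize(im[q[1]-33:q[1]+33,q[0]-33:q[0]+33],(400,400),interpolation=cv2.INTER_CUBIC))
cv2.imwrite("pics/w14d.png",cv2.hconcat(L))
```

```text
t 22.25 pos [0.6056 0.0109 0.1126] zyaw 75.73 xax [ 0.005  0.    -1.   ] F [-0.27  0.51 -1.51] T [ 0.029 -0.012  0.003] open 0.757 j [ 0.087  0.86  -0.324  1.734  0.432  0.614  0.834]
```

View pics/w14d.png

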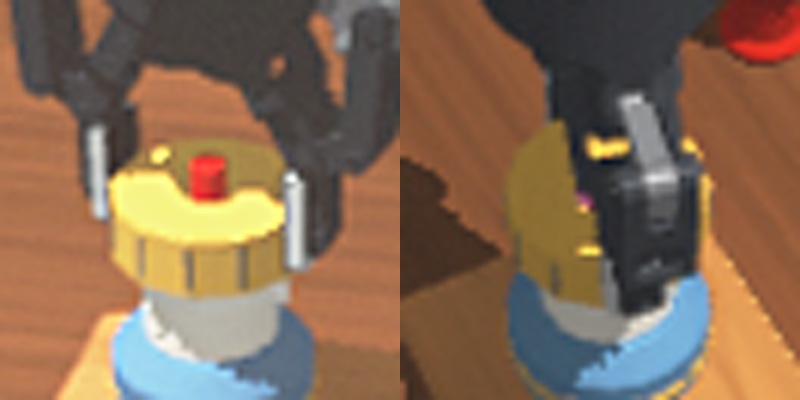

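Request:
{"api": "apply_moves", "payload": {"deltas": [[[0.6, 0.5, 0, 0, 0], [0.6, 1, 0, 0, 0], [0.6, 1.5, 0, 0, 0], [0.6, 2, 0, 0, 0], [0.6, 2.5, 0, 0, 0], [0.6, 3, 0, 0, 0], [0.6, 3.5, 0, 0, 0], [0.6, 4, 0, 0, 0], [0.6, 4, 0, 0, 0], [0.6, 4, 0, 0, 0]]]}}

```text
time_s: 23.35
tool_pos: [0.6059, 0.011, 0.1091]
tcp_rot: [-1.291, 1.565, 0.03]
wrist_force: [0.5, 0.5, -0.7]
opening: 0.76
```

Run:
```python
from ov import *
from bench import manip
o=manip.get_obs();M=st(o)
```

```text
t 23.35 pos [0.6059 0.011  0.1091] zyaw 75.73 xax [ 0.006  0.    -1.   ] F [ 0.5   0.5  -0.66] T [0.007 0.001 0.012] open 0.76 j [ 0.086  0.865 -0.321  1.735  0.435  0.607  0.832]
```

Request:
{"api": "apply_moves", "payload": {"deltas": [[[0.6, 0.4, 0, 0, 0], [0.6, 0.8, 0, 0, 0], [0.6, 1.2, 0, 0, 0], [0.6, 1.6, 0, 0, 0], [0.6, 1.8, 0, 0, 0], [0.6, 1.8, 0, 0, 0], [0.6, 1.8, 0, 0, 0], [0.6, 1.8, 0, 0, 0], [0.6, 1.8, 0, 0, 0], [0.6, 1.8, 0, 0, 0]]]}}

```text
time_s: 24.35
tool_pos: [0.606, 0.011, 0.1077]
tcp_rot: [-1.302, 1.565, 0.019]
wrist_force: [-2.3, -0.4, 5.5]
opening: 0.756
```

Run:
```python
from ov import *
from bench import manip
o=manip.get_obs();M=st(o)
```

```text
t 24.35 pos [0.606  0.011  0.1077] zyaw 75.72 xax [ 0.006  0.    -1.   ] F [-2.34 -0.44  5.48] T [-0.095  0.386 -0.038] open 0.756 j [ 0.085  0.867 -0.319  1.736  0.436  0.604  0.831]
```

Request:
{"api": "apply_moves", "payload": {"deltas": [[[0.6, 0.3, 0, 0, -0.05], [0.6, 0.3, 0, 0, -0.1], [0.6, 0.3, 0, 0, -0.15], [0.6, 0.3, 0, 0, -0.2], [0.6, 0.3, 0, 0, -0.25], [0.6, 0.3, 0, 0, -0.3], [0.6, 0.3, 0, 0, -0.35], [0.6, 0.3, 0, 0, -0.4], [0.6, 0.3, 0, 0, -0.45], [0.6, 0.3, 0, 0, -0.45]]]}}

```text
time_s: 25.35
tool_pos: [0.6061, 0.0115, 0.1079]
tcp_rot: [-1.609, 1.564, 0.164]
wrist_force: [-2.6, 0.3, 6.4]
opening: 0.757
```

Run:
```python
from ov import *
from bench import manip
o=manip.get_obs();M=st(o)
```

```text
t 25.35 pos [0.6061 0.0115 0.1079] zyaw 101.58 xax [ 0.006  0.001 -1.   ] F [-2.56  0.33  6.39] T [0.157 0.385 0.122] open 0.757 j [ 0.15   0.884 -0.44   1.732  0.574  0.651  1.16 ]
```

Request:
{"api": "apply_moves", "payload": {"deltas": [[[0.6, 0.3, 0.3, -0.4, -0.05], [0.6, 0.3, 0.3, -0.4, -0.1], [0.6, 0.3, 0.3, -0.4, -0.15], [0.6, 0.3, 0.3, -0.4, -0.2], [0.6, 0.3, 0.3, -0.4, -0.24], [0.6, 0.3, 0.3, -0.4, -0.26], [0.6, 0.3, 0.3, -0.4, -0.26], [0.6, 0.3, 0.3, -0.4, -0.26], [0.6, 0.3, 0.3, -0.4, -0.26], [0.6, 0.3, 0.3, -0.4, -0.26]]]}}

```text
time_s: 26.35
tool_pos: [0.6059, 0.0116, 0.1079]
tcp_rot: [-1.785, 1.564, 0.248]
wrist_force: [-0.9, 1.3, 5.0]
opening: 0.751
```

Run:
```python
from ov import *
from bench import manip
o=manip.get_obs();M=st(o)
```

```text
t 26.35 pos [0.6059 0.0116 0.1079] zyaw 116.48 xax [ 0.007  0.002 -1.   ] F [-0.95  1.26  4.96] T [ 0.215  0.458 -0.01 ] open 0.751 j [ 0.187  0.896 -0.508  1.731  0.646  0.681  1.358]
```

Request:
{"api": "apply_moves", "payload": {"deltas": [[[0.6, 0.3, 0.3, -0.4, -0.05], [0.6, 0.3, 0.3, -0.4, -0.1], [0.6, 0.3, 0.3, -0.4, -0.15], [0.6, 0.3, 0.3, -0.4, -0.2], [0.6, 0.3, 0.3, -0.4, -0.24], [0.6, 0.3, 0.3, -0.4, -0.26], [0.6, 0.3, 0.3, -0.4, -0.26], [0.6, 0.3, 0.3, -0.4, -0.26], [0.6, 0.3, 0.3, -0.4, -0.26], [0.6, 0.3, 0.3, -0.4, -0.26]]]}}

```text
time_s: 27.35
tool_pos: [0.6066, 0.0116, 0.108]
tcp_rot: [-2.0, 1.562, 0.293]
wrist_force: [1.6, 1.2, 4.4]
opening: 0.757
```

Run:
```python
from ov import *
from bench import manip
o=manip.get_obs();M=st(o)
```

```text
t 27.35 pos [0.6066 0.0116 0.108 ] zyaw 131.36 xax [ 0.008  0.003 -1.   ] F [1.61 1.17 4.38] T [ 0.45  -0.252  0.001] open 0.757 j [ 0.222  0.91  -0.576  1.728  0.713  0.714  1.561]
```

Request:
{"api": "apply_moves", "payload": {"deltas": [[[0.6, 0.3, 0.3, 0, 0], [0.6, 0.3, 0.6, 0, -0.02], [0.6, 0.3, 1, 0.1, -0.05], [0.6, 0.3, 1, 0.1, -0.08], [0.6, 0.3, 1, 0.1, -0.11], [0.6, 0.3, 1, 0.1, -0.14], [0.6, 0.3, 1, 0.1, -0.14], [0.6, 0.3, 1, 0.1, -0.14], [0.6, 0.3, 1, 0.1, -0.14], [0.6, 0.3, 1, 0.1, -0.14]]]}}

```text
time_s: 28.35
tool_pos: [0.606, 0.0112, 0.108]
tcp_rot: [-2.147, 1.562, 0.286]
wrist_force: [0.4, 0.9, 6.3]
opening: 0.757
```

Run:
```python
from ov import *
from bench import manip
o=manip.get_obs();M=st(o)
```

```text
t 28.35 pos [0.606  0.0112 0.108 ] zyaw 139.4 xax [ 0.009  0.003 -1.   ] F [0.43 0.91 6.33] T [ 0.345  0.047 -0.049] open 0.757 j [ 0.241  0.917 -0.611  1.73   0.748  0.732  1.673]
```

Request:
{"api": "apply_moves", "payload": {"deltas": [[[0.6, 0.2, 0.2, 0, -0.05], [0.6, 0.2, 0.2, 0, -0.1], [0.6, 0.2, 0.4, 0, -0.15], [0.6, 0.2, 0.4, 0, -0.2], [0.6, 0.2, 0.4, 0, -0.25], [0.6, 0.2, 0.4, 0, -0.3], [0.6, 0.2, 0.4, 0, -0.32], [0.6, 0.2, 0.4, 0, -0.32], [0.6, 0.2, 0.4, 0, -0.32], [0.6, 0.2, 0.4, 0, -0.32]]]}}

```text
time_s: 29.35
tool_pos: [0.6049, 0.01, 0.1071]
tcp_rot: [-2.581, 1.564, 0.171]
wrist_force: [0.2, 0.6, -0.3]
opening: 0.757
```

Run:
```python
from ov import *
from bench import manip
o=manip.get_obs();M=st(o)
```

```text
t 29.35 pos [0.6049 0.01   0.1071] zyaw 157.7 xax [ 0.007  0.001 -1.   ] F [ 0.25  0.57 -0.35] T [0.018 0.026 0.016] open 0.757 j [ 0.281  0.939 -0.688  1.73   0.819  0.777  1.934]
```

Request:
{"api": "apply_moves", "payload": {"deltas": [[[0.6, 0, -0.5, -0.2, -0.02], [0.6, 0, -1, -0.3, -0.04], [0.6, 0.5, -1, -0.3, -0.06], [0.6, 1, -1, -0.3, -0.06], [0.6, 1.6, -1, -0.3, -0.06], [0.6, 2.2, -1, -0.3, -0.06], [0.6, 2.8, -1, -0.3, -0.06], [0.6, 3.4, -1, -0.3, -0.06], [0.6, 3.7, -1, -0.3, -0.06], [0.6, 3.7, -1, -0.3, -0.06]]]}}

```text
time_s: 30.35
tool_pos: [0.6055, 0.0108, 0.1033]
tcp_rot: [-2.642, 1.564, 0.171]
wrist_force: [0.8, -0.4, -1.1]
opening: 0.756
```

Run:
```python
from ov import *
from bench import manip
o=manip.get_obs();M=st(o)
```

```text
t 30.35 pos [0.6055 0.0108 0.1033] zyaw 161.14 xax [ 0.007  0.001 -1.   ] F [ 0.83 -0.44 -1.09] T [-0.002 -0.019  0.025] open 0.756 j [ 0.284  0.948 -0.698  1.729  0.836  0.781  1.98 ]
```

Request:
{"api": "apply_moves", "payload": {"deltas": [[[0.6, 0.5, 0, 0, 0], [0.6, 1, 0, 0, 0], [0.6, 1.5, 0, 0, 0], [0.6, 2, 0, 0, 0], [0.6, 2.5, 0, 0, 0], [0.6, 2.9, 0, 0, 0], [0.6, 2.9, 0, 0, 0], [0.6, 2.9, 0, 0, 0], [0.6, 2.9, 0, 0, 0], [0.6, 2.9, 0, 0, 0]]]}}

```text
time_s: 31.35
tool_pos: [0.6056, 0.0109, 0.1005]
tcp_rot: [-2.639, 1.564, 0.173]
wrist_force: [-1.9, -0.6, 3.6]
opening: 0.758
```

Run:
```python
from ov import *
from bench import manip
o=manip.get_obs();M=st(o)
```

```text
t 31.35 pos [0.6056 0.0109 0.1005] zyaw 161.13 xax [ 0.007  0.001 -1.   ] F [-1.93 -0.62  3.63] T [-0.058  0.283 -0.031] open 0.758 j [ 0.283  0.952 -0.695  1.73   0.84   0.777  1.977]
```

Request:
{"api": "apply_moves", "payload": {"deltas": [[[0.6, 0.3, 0, 0, 0.03], [0.6, 0.4, 0, 0, 0.06], [0.6, 0.5, 0, 0, 0.09], [0.6, 0.7, 0, 0, 0.12], [0.6, 0.8, 0, 0, 0.15], [0.6, 1, 0, 0, 0.18], [0.6, 1.1, 0, 0, 0.21], [0.6, 1.2, 0, 0, 0.24], [0.6, 1.2, 0, 0, 0.25], [0.6, 1.2, 0, 0, 0.25]]]}}

```text
time_s: 32.35
tool_pos: [0.6059, 0.0104, 0.0996]
tcp_rot: [-2.521, 1.563, 0.039]
wrist_force: [-1.7, -2.0, 5.4]
opening: 0.759
```

Run:
```python
from ov import *
from bench import manip
o=manip.get_obs();M=st(o)
```

```text
t 32.35 pos [0.6059 0.0104 0.0996] zyaw 146.71 xax [ 0.008  0.    -1.   ] F [-1.71 -2.04  5.41] T [-0.246  0.3   -0.04 ] open 0.759 j [ 0.253  0.937 -0.633  1.731  0.789  0.738  1.767]
```

Request:
{"api": "apply_moves", "payload": {"deltas": [[[0.6, 0.3, 0, 0.2, 0.03], [0.6, 0.5, 0, 0.4, 0.06], [0.6, 0.7, 0, 0.4, 0.09], [0.6, 0.9, 0, 0.4, 0.13], [0.6, 1.1, 0, 0.4, 0.17], [0.6, 1.3, 0, 0.4, 0.21], [0.6, 1.5, 0, 0.4, 0.25], [0.6, 1.7, 0, 0.4, 0.29], [0.6, 1.9, 0, 0.4, 0.3], [0.6, 1.9, 0, 0.4, 0.3]]]}}

```text
time_s: 33.35
tool_pos: [0.606, 0.0101, 0.0982]
tcp_rot: [-2.332, 1.562, -0.073]
wrist_force: [-1.4, -2.1, 8.4]
opening: 0.754
```

Run:
```python
from ov import *
from bench import manip
o=manip.get_obs();M=st(o)
```

```text
t 33.35 pos [0.606  0.0101 0.0982] zyaw 129.42 xax [ 0.009 -0.001 -1.   ] F [-1.37 -2.14  8.44] T [-0.267  0.355  0.031] open 0.754 j [ 0.213  0.921 -0.556  1.735  0.721  0.693  1.521]
```

Request:
{"api": "apply_moves", "payload": {"deltas": [[[0.6, 0.3, 0, 0.2, 0.03], [0.6, 0.5, -0.2, 0.4, 0.07], [0.6, 0.7, -0.2, 0.4, 0.11], [0.6, 0.9, -0.2, 0.4, 0.15], [0.6, 1.1, -0.2, 0.4, 0.19], [0.6, 1.2, -0.2, 0.4, 0.23], [0.6, 1.3, -0.2, 0.4, 0.27], [0.6, 1.4, -0.2, 0.4, 0.31], [0.6, 1.5, -0.2, 0.4, 0.35], [0.6, 1.5, -0.2, 0.4, 0.35]]]}}

```text
time_s: 34.35
tool_pos: [0.6065, 0.0102, 0.0974]
tcp_rot: [-2.059, 1.561, -0.152]
wrist_force: [-1.7, -1.0, 9.0]
opening: 0.757
```

Run:
```python
from ov import *
from bench import manip
o=manip.get_obs();M=st(o)
```

```text
t 34.35 pos [0.6065 0.0102 0.0974] zyaw 109.23 xax [ 0.01  -0.002 -1.   ] F [-1.73 -0.95  8.97] T [-0.199  0.394  0.059] open 0.757 j [ 0.164  0.903 -0.464  1.737  0.63   0.644  1.246]
```

Request:
{"api": "apply_moves", "payload": {"deltas": [[[0.6, 0.5, 0, 0.2, 0.02], [0.6, 0.7, 0, 0.4, 0.04], [0.6, 0.7, 0.2, 0.4, 0.06], [0.6, 0.7, 0.4, 0.4, 0.08], [0.6, 0.7, 0.4, 0.4, 0.1], [0.6, 0.7, 0.4, 0.4, 0.12], [0.6, 0.7, 0.4, 0.4, 0.14], [0.6, 0.7, 0.4, 0.4, 0.16], [0.6, 0.7, 0.4, 0.4, 0.18], [0.6, 0.7, 0.4, 0.4, 0.18]]]}}

```text
time_s: 35.35
tool_pos: [0.6067, 0.0103, 0.0974]
tcp_rot: [-1.897, 1.559, -0.172]
wrist_force: [-1.9, -1.1, 8.1]
opening: 0.757
```

Run:
```python
from ov import *
from bench import manip
o=manip.get_obs();M=st(o)
```

```text
t 35.35 pos [0.6067 0.0103 0.0974] zyaw 98.82 xax [ 0.012 -0.002 -1.   ] F [-1.89 -1.07  8.08] T [-0.165  0.365  0.068] open 0.757 j [ 0.137  0.895 -0.415  1.74   0.579  0.62   1.108]
```

Request:
{"api": "apply_moves", "payload": {"deltas": [[[0.6, 0.4, 0.2, 0.2, 0.01], [0.6, 0.6, 0.4, 0.4, 0.02], [0.6, 0.6, 0.4, 0.4, 0.03], [0.6, 0.6, 0.4, 0.4, 0.04], [0.6, 0.6, 0.4, 0.4, 0.05], [0.6, 0.6, 0.4, 0.4, 0.06], [0.6, 0.6, 0.4, 0.4, 0.07], [0.6, 0.6, 0.4, 0.4, 0.08], [0.6, 0.6, 0.4, 0.4, 0.08], [0.6, 0.6, 0.4, 0.4, 0.08]]]}}

```text
time_s: 36.35
tool_pos: [0.6053, 0.0104, 0.0973]
tcp_rot: [-1.965, 1.56, -0.319]
wrist_force: [-4.7, -0.6, 11.0]
opening: 0.759
```

Run:
```python
from ov import *
from bench import manip
o=manip.get_obs();M=st(o)
```

```text
t 36.35 pos [0.6053 0.0104 0.0973] zyaw 94.29 xax [ 0.01  -0.003 -1.   ] F [-4.69 -0.61 11.05] T [-0.12   1.03   0.523] open 0.759 j [ 0.125  0.891 -0.393  1.744  0.556  0.61   1.047]
```

The stop resists at 0.52 N·m after about 67° of clockwise turn, as predicted. I'll relax the grip and release.

Request:
{"api": "apply_moves", "payload": {"deltas": [[[0.6, 0, 0, 0, -0.02], [0.6, 0, 0, 0, -0.02], [0.4, 0, 0, 0, -0.02], [0.2, 0, 0, 0, -0.02], [0, 0, 0, 0, -0.02], [0, 0, 0, 0, -0.02], [0, 0, 0, 0, -0.02], [0, 0, 0, 0, -0.02], [0, 0, 0, 0, -0.02], [0, 0, 0, 0, -0.02]]]}}

```text
time_s: 37.35
tool_pos: [0.6053, 0.0104, 0.0973]
tcp_rot: [-1.979, 1.56, -0.314]
wrist_force: [0.0, -0.1, 0.7]
opening: 0.995
```

Run:
```python
from ov import *
from bench import manip
o,c,g=wr(manip,"w20");M=st(o)
```

```text
t 37.35 pos [0.6053 0.0104 0.0973] zyaw 95.44 xax [ 0.01  -0.003 -1.   ] F [ 0.04 -0.11  0.74] T [ 0.001 -0.026  0.009] open 0.995 j [ 0.127  0.892 -0.398  1.744  0.562  0.612  1.062]
```

View pics/w20.png

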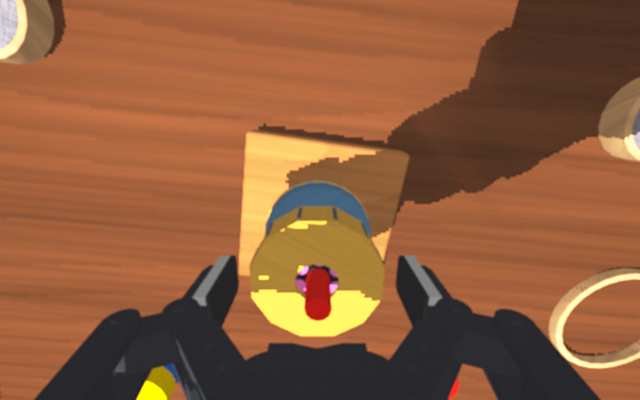

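The fingers are open and clear of the ring, and the knob at (318,290) stands in its hole. I'll back away upward and check.

Request:
{"api": "apply_moves", "payload": {"deltas": [[[0, -5, 0, 0, 0], [0, -15, 0, 0, 0], [0, -30, 0, 0, 0], [0, -48, 0, 0, 0], [0, -66, 0, 0, 0], [0, -80, 0, 0, 0], [0, -88, 0, 0, 0], [0, -90, 0, 0, 0], [0, -90, 0, 0, 0], [0, -90, 0, 0, 0]]]}}

```text
time_s: 38.4
tool_pos: [0.6039, 0.0105, 0.1866]
tcp_rot: [-2.055, 1.561, -0.39]
wrist_force: [0.2, 0.6, -0.5]
opening: 0.997
```

Run:
```python
from ov import *
from bench import manip
o,c,g=wr(manip,"w21");M=st(o)
zt=.0815+.022
try:
    x,a,r,co=ringfit(c,g,zt,(220,420,120,330));print("ring",x,a,r,co)
except Exception as e: print(e)
L=[]
q=proj(c,[.6054,.0108,.1]).astype(int)
b=cv2.resize(g[q[1]-50:q[1]+50,q[0]-50:q[0]+50],(400,400),interpolation=cv2.INTER_CUBIC);L.append(b)
for n,C in(("scene",S),("side",D)):
    im=manip.get_image(n)["image"];cv2.imwrite(f"pics/{n}21.png",im);q=proj(C,[.6055,.011,.1]).astype(int);x0,y0=q-25
    b=cv2.resize(im[q[1]-25:q[1]+25,q[0]-25:q[0]+25],(400,400),interpolation=cv2.INTER_CUBIC)
    circ(C,b,(.6054,.0108),.033,.1035,(0,0,255),(x0,y0),8);circ(C,b,(.6054,.0108),.033,.0815,(0,255,0),(x0,y0),8)
    L.append(b)
    print(n,[(k,[(x["p"],x["location"]) for x in manip.pinpoint(k,n)[:1]]) for k in ("ring","spool","bead_jar","hoop")])
cv2.imwrite("pics/w21c.png",cv2.resize(cv2.hconcat(L),None,fx=.66,fy=.66,interpolation=cv2.INTER_AREA))
```

```text
t 38.4 pos [0.6039 0.0105 0.1866] zyaw 95.44 xax [ 0.009 -0.004 -1.   ] F [ 0.16  0.58 -0.49] T [-0.069  0.01  -0.01 ] open 0.997 j [ 0.172  0.77  -0.478  1.693  0.476  0.788  1.136]
ring [0.61004096 0.00931369] 24.26403639601352 0.028170905770424408 0.0009808001137964373
scene [('ring', [(0.82, [308.6, 185.2])]), ('spool', [(0.63, [353.5, 270.4])]), ('bead_jar', [(0.56, [228.9, 253.4])]), ('hoop', [(0.58, [446.3, 260.6])])]
side [('ring', [(0.56, [307.8, 199.4])]), ('spool', [(0.45, [335.0, 163.4])]), ('bead_jar', [(0.58, [398.7, 234.0])]), ('hoop', [(0.49, [280.1, 130.8])])]
```

View pics/w21c.png

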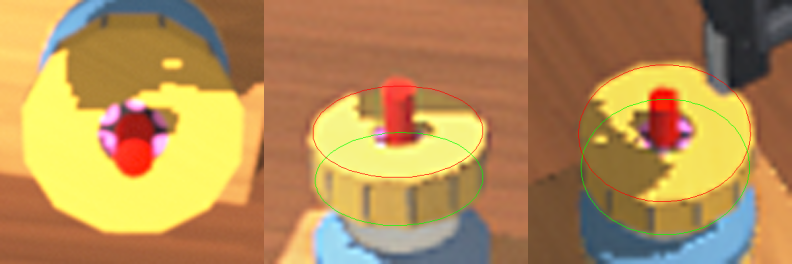

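Run:
```python
import cv2,numpy as np
a=cv2.imread("pics/scene0.png").astype(int);b=cv2.imread("pics/scene21.png").astype(int)
for n,(u,v,r) in dict(spool=(355,260,16),jar=(224,243,22),hoop=(446,258,32),bg=(140,150,20)).items():
    print(n,(abs(a-b)[v-r:v+r,u-r:u+r].max(2)>25).mean().round(3))
```

```text
spool 0.0
jar 0.0
hoop 0.0
bg 0.0
```

View pics/scene21.png

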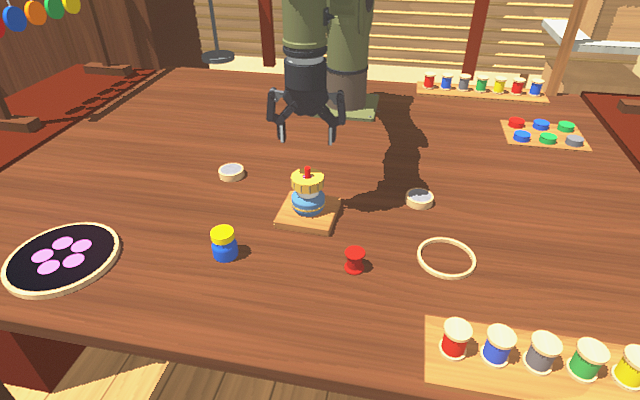

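The scene view shows the ring on the pot at (308,185) with the knob through its hole. The spool, jar and hoop match the first picture pixel for pixel, and the gripper is well clear. I'll hand it in.

Run:
```python
from bench import manip
print(manip.sign_off())
```

```text
the job is handed in; nothing more can be done
None
```

The pot is closed as far as my checks show: the disk is in the mouth, the brass ring is screwed down over it to the stop, and everything is let go. I handed the job in at about 38.5 s. The sign-off reports no verdict.

- **Disk:** I gripped it by the knob, lowered it into the mouth with almost no force, and released it. All three camera views showed it flat.
- **Finding the gap:** I rested the ring on the ribs with about 7 N and turned it counter-clockwise. After about 82° the contact force vanished, which fits the rib positions I had seen in the wrist picture.
- **Screwing on:** I pressed onto the spring pad and turned clockwise about 67°, until the stop resisted with 0.52 N·m. The highest force I read was about 12 N.
- **Last checks:** The gripper height put the ring about 13.6 mm below the rim (home is 13.5), and the scene and side overlays agreed. In the scene camera the spool, jar and hoop had not changed at all.
- **Check that failed:** The final wrist-camera fit of the ring outline was unusable. It gave a 28 mm radius instead of 33 because a shadow lay across the ring, so I set it aside.
- **Not measured directly:** I judged the pad's compression after release only from the ring's height and the forces felt.

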